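# Clear the caddy's front row, move the citrus behind it to the fruit tray, put the row back

## Task

The lemon and the lime have been left in the wooden caddy behind the spice jar and the shaker, and they belong in the pale dimpled fruit tray. First stand the jar and the shaker aside, upright, on the small dark steel tray; then set the lemon in the fruit tray's wide middle hollow and the lime in its free small hollow, without disturbing the garlic in the other. Finally stand the jar and the shaker back in the caddy, each fully down in the well it came from.

Things in the scene. Friction and masses are not known exactly. Their poses are not given: they have to be found in the camera images.
- caddy: Fixed wooden caddy, 176 (its x) by 204 mm (y). Origin: centre of underside, x away from the robot. Front ledge 18 mm high, x -80 to -12 mm, with two wells 49 mm wide, 10 mm deep (floor z = 8) at x = -44, y = +42 and -42; front strip 21 mm high. Behind: slatted trough, floor z = 13, x -12 to 84. End boards 40 mm high at y = +-97; thin rail, top z = 33, along y at x = 80.
- steel_tray: Small shallow dark steel tray, fixed, 140 mm (its x) by 200 mm (its y), the side area for the jar and the shaker; it stands to the left or the right of the caddy. Origin: centre of the underside; floor at z = 3 mm; rim 2 mm thick, its top at z = 14 mm.
- fruit_tray: Fixed pale wooden fruit tray, 84 (its x) by 204 mm (y), 20 mm high, left or right of the caddy, at any yaw. Origin: centre of the underside. Three round hollows 10 mm deep (bottom z = 10 mm) in a row along its y: a wide one, 60 mm across, at y = 0; small ones, 50 mm across, at y = -68 (free) and y = +68 mm (holds the garlic).
- spice_jar: Glass spice jar with a green label and a red cap, 106 mm high, 0.11 kg; glass 42 mm across, cap 45 mm across from 85 mm up. Stands in one of the caddy's wells, the rear of the jar some 7 mm from the fruit behind. Origin: centre of its underside, z along the jar.
- shaker: Clear shaker with a grey perforated top, 90 mm high, 0.10 kg; body 44 mm across up to about 65 mm high, top 34 mm across. Stands in the other well. Origin: centre of its underside, z along the shaker.
- lemon_mid (a point): Middle of the yellow lemon: 71 mm long (its x), 53 mm wide (its y), 51 mm high, 0.085 kg. It lies in the trough behind one of the wells, its length roughly along the caddy's y, the middle 25.5 mm over its support.
- lime_mid (a point): Middle of the green lime: 53 mm long (its x), 46 mm wide (its y), 48 mm high, 0.05 kg. It lies in the trough behind the other well, its length roughly along the caddy's y, the middle 24 mm over its support.
- garlic: Garlic bulb, 54 mm across and 53 mm high, 0.03 kg, loose and seated in the fruit tray's small hollow at y = +68 mm; to be left there. Origin: centre of its underside.

How it is judged:
On the way, in this order (a step that is already met when the one before it is completed fails the run):
1. jar and shaker stand released and upright on the steel tray, both fruits still in the caddy (x of spice_jar in the frame of steel_tray between -0.052 and 0.052 m and y of spice_jar in the frame of steel_tray between -0.082 and 0.082 m and z of spice_jar in the frame of steel_tray between -0.002 and 0.008 m and angle between each of spice_jar, shaker's own z axis and vertical below 0.12 rad and contact force between the fingers and spice_jar below 0.05 N and x of shaker in the frame of steel_tray between -0.052 and 0.052 m and y of shaker in the frame of steel_tray between -0.082 and 0.082 m and z of shaker in the frame of steel_tray between -0.002 and 0.008 m and contact force between the fingers and shaker below 0.05 N and x of lemon_mid in the frame of caddy between -0.012 and 0.085 m and y of lemon_mid in the frame of caddy between -0.092 and 0.092 m and z of lemon_mid in the frame of caddy between 0.025 and 0.06 m and x of lime_mid in the frame of caddy between -0.012 and 0.085 m and y of lime_mid in the frame of caddy between -0.092 and 0.092 m and z of lime_mid in the frame of caddy between 0.025 and 0.06 m), for 0.2 s.
2. lemon in the wide hollow and lime in the free small hollow, released, jar and shaker still on the steel tray (x of spice_jar in the frame of steel_tray between -0.052 and 0.052 m and y of spice_jar in the frame of steel_tray between -0.082 and 0.082 m and z of spice_jar in the frame of steel_tray between -0.002 and 0.008 m and angle between each of spice_jar, shaker's own z axis and vertical below 0.12 rad and contact force between the fingers and spice_jar below 0.05 N and x of shaker in the frame of steel_tray between -0.052 and 0.052 m and y of shaker in the frame of steel_tray between -0.082 and 0.082 m and z of shaker in the frame of steel_tray between -0.002 and 0.008 m and contact force between the fingers and shaker below 0.05 N and x of lemon_mid in the frame of fruit_tray between -0.012 and 0.012 m and y of lemon_mid in the frame of fruit_tray between -0.012 and 0.012 m and z of lemon_mid in the frame of fruit_tray between 0.027 and 0.042 m and x of lime_mid in the frame of fruit_tray between -0.01 and 0.01 m and y of lime_mid in the frame of fruit_tray between -0.078 and -0.058 m and z of lime_mid in the frame of fruit_tray between 0.027 and 0.042 m and contact force between the fingers and lemon below 0.05 N and contact force between the fingers and lime below 0.05 N and linear speed of each of lemon, lime below 0.02 m/s), for 0.2 s.
At the end, for the whole second after the job is handed in: Lemon's middle within 12 mm (tray x and y) of the wide hollow's centre, lime's within 10 mm of the free small one's; jar and shaker upright (7 degrees), fully down in their own wells within 8 mm of their starts; garlic within 12 mm of its start; all at rest and released (x of lemon_mid in the frame of fruit_tray between -0.012 and 0.012 m and y of lemon_mid in the frame of fruit_tray between -0.012 and 0.012 m and z of lemon_mid in the frame of fruit_tray between 0.027 and 0.042 m and x of lime_mid in the frame of fruit_tray between -0.01 and 0.01 m and y of lime_mid in the frame of fruit_tray between -0.078 and -0.058 m and z of lime_mid in the frame of fruit_tray between 0.027 and 0.042 m and contact force between the fingers and lemon below 0.05 N and contact force between the fingers and lime below 0.05 N and linear speed of each of lemon, lime, spice_jar, shaker below 0.02 m/s and distance of each of spice_jar, shaker from where it was at the start of the episode below 0.008 m and angle between each of spice_jar, shaker's own z axis and vertical below 0.12 rad and contact force between the fingers and spice_jar below 0.05 N and contact force between the fingers and shaker below 0.05 N and distance of garlic from where it was at the start of the episode below 0.012 m); the robot touches nothing.
It fails at once if the garlic is knocked out of its hollow (distance of garlic from where it was at the start of the episode above 0.025 m).
It fails at once if the jar or the shaker is tipped over (angle between any of spice_jar, shaker's own z axis and vertical above 0.7 rad).
It also fails if it takes over 144 s, if anything falls off the work surface, if the arm or the gripper's body presses on something with over 40 N, if the wrist force passes 120 N, or if a joint passes its speed limit or range.

## Robot

A 7-joint arm with a two-finger parallel gripper is mounted at the origin on a cart in front of the work surface, level with it; the furniture and walls round the work are solid. World frame = base frame: x ahead of the robot, y to its left, z up, the work surface at z = 0. Lengths are in m, angles in rad, forces in N, time in s.
With the tool pointing down it reaches from about 0.4 to 0.85 m from the base axis. Payload 4.5 kg.
Tool frame: the origin (TCP) lies midway between the tips of the shut fingers; the grasp point (between the pads) lies 19 mm behind it; z points along the fingers, y is the line along which they close (so a half turn about z gives the same grasp; the last joint's range is limited). The gripper opens to 88 mm and grips with 3 to 60 N. Pads are 18 mm wide; open, the fingers measure 123 mm over their backs; the gripper's body (75 mm by 187 mm) begins 45 mm behind the grasp point.
Start: joints at [-1.256, 0.689, -0.195, 1.565, 0.157, 0.902, -0.215], TCP at [0.173, 0.601, 0.239] pointing down, gripper open.
Joint ranges: [-3.01, 3.01], [-0.46, 2.08], [-1.47, 1.51], [0.13, 2.56], [-1, 4.14], [0.04, 2.09], [-2.66, 2.66]. Speed limits (rad/s): [2.57, 2.57, 3.14, 3.14, 3.14, 3.14, 3.14].

## Interface

Orientations are given as a unit quaternion [x, y, z, w].
In Python, from plant import get_state, viewer, workorder gives the robot as it stands. The module is installed in compiled form; this text tells all that it offers.
- The arm moves only by the tool step_arm, never from a script. Its argument "motion" is a list of rows, each an object of numbers: "wx", "wy", "wz": the turn, a rotation vector about the tool's x, y, z each as a share of 180 degrees, from -1 to 1; "dx", "dy", "dz": the shift along the tool's x, y, z each as a share of 8 cm, from -1 to 1; "claw": the finger opening in mm, from 0 to 88.1. A call has 1 to 8 rows; each row is the pose to reach, as a shift and turn from the pose commanded when the call began, along the tool's axes at that moment, turning the shorter way round; what a row does not reach only later rows make up. A row lasts 1/10 s, in which the tool goes at most 50 mm and 8.59 degrees, less where a joint would pass 70% of its speed; a pose out of reach is approached as far as the arm can. A call with a number of a shift or a turn outside -1 to 1 is refused whole. A call with a gripper value outside its range is refused whole. The fingers move at their own pace and stop on an object; "force" is the grip in N (left out, the last holds). Time passes only in rows, so rows that repeat a pose let the fingers close. It gives the time, the measured TCP pose, the force, the opening and the grip force at its end, in the units of the state.
- get_state(): the state, without advancing time (a new reading comes with each control period).
- viewer.snapshot(name): name is "side" or "top"; returns (picture, depth): 400x640x3 uint8, red, green, blue; 400x640 float32, m along the optical axis (not along the pixel's ray), 0 where there is no reading.
- viewer.calibration(name): a dict with "vfov" (degrees; the focal length in pixels is half the picture's height over the tangent of half this angle, whatever the lens; pixels are square), "cx", "cy" (the principal point, pixels), "dist_coeffs" ([k1, k2, p1, p2, k3] as OpenCV has them; the pictures are not rectified), "extrinsics" (4x4, takes a point from camera to world coordinates). Camera axes: x right, y down, z forward; pixel columns grow to the right and rows downward; lengths in m; the calibration is good to about 2 mm. A picture is of the moment at which its call begins. calibration takes no time and is no camera call.
- workorder.finish_job(): hands the job in; it is judged then, once.
The state is a dict: "clock": time; "q": joint angles; "qd": joint speeds; "joint_torque": joint torques, N m; "tool_pos": TCP position; "eef_rot": TCP orientation; "contact_force": force on the tool from outside, world axes, zero at the start; "moment": the same for the moment, N m; "opening": opening from 0.0 (shut) to 1.0 (fully open); "finger_force": force on a finger pad.
Only numpy, scipy, OpenCV 4.12 (cv2) and the standard library are available. Lean on these libraries where they do the work, as an engineer would, in place of code of your own. Each camera call takes 0.05 s, during which the arm holds its last target. There are 200 camera calls.

## Working session

There is one attempt and no reset: what is moved stays moved. The work goes in short steps, Python scripts to look and compute and a tool call to move; the robot and the scene stay as the last step left them, time stands still between calls to the robot, and variables do not carry over. Pictures are saved under pics/ and viewed, at most 14 in all, crops included, and the job is handed in when it is done.

Besides the shell and the picture viewer there is one more tool, called after "Request:" by a JSON object that holds its "method" and its "body". step_arm: Moves the arm, as the interface text tells. Shift numbers are shares of 8 cm and turn numbers shares of 180 degrees, none past 1 either way. Its arguments: {"type":"object","properties":{"motion":{"type":"array","items":{"type":"object","properties":{"wx":{"type":"number","minimum":-1,"maximum":1},"wy":{"type":"number","minimum":-1,"maximum":1},"wz":{"type":"number","minimum":-1,"maximum":1},"dx":{"type":"number","minimum":-1,"maximum":1},"dy":{"type":"number","minimum":-1,"maximum":1},"dz":{"type":"number","minimum":-1,"maximum":1},"claw":{"type":"number"}}}},"force":{"type":"number"}},"required":["motion"]}

```bash
mkdir -p pics; cat > h.py <<'E'
import numpy as np, cv2
from plant import get_state, viewer, workorder
def snap(n,f=None):
    im,d=viewer.snapshot(n)
    if f: cv2.imwrite('pics/'+f,im[:,:,::-1])
    return im,d
def cal(n):
    c=viewer.calibration(n); f=200/np.tan(np.radians(c['vfov'])/2)
    return np.array([[f,0,c['cx']],[0,f,c['cy']],[0,0,1]]),np.array(c['dist_coeffs'],float),np.array(c['extrinsics'])
def cloud(n,d):
    K,D,E=cal(n); v,u=np.mgrid[0:400,0:640]
    p=cv2.undistortPoints(np.stack([u,v],-1).reshape(-1,1,2).astype(float),K,D).reshape(400,640,2)
    P=np.dstack([p*d[...,None],d])
    W=P@E[:3,:3].T+E[:3,3]; W[d==0]=np.nan
    return W
def proj(n,pts):
    K,D,E=cal(n); T=np.linalg.inv(E)
    return cv2.projectPoints(np.atleast_2d(pts).astype(float),cv2.Rodrigues(T[:3,:3])[0],T[:3,3],K,D)[0][:,0]
E
python3 - <<'E'
from h import *
for n in('side','top'):
    im,d=snap(n,n+'0.png'); np.savez(n+'0.npz',im=im,d=d); print(n,cal(n)[2].round(3).tolist(),cal(n)[0][0,0],cal(n)[1],(d>0).mean())
s=get_state(); print(s['clock'],s['tool_pos'],s['eef_rot'],s['contact_force'])
E
```

```text
side [[-1.0, 0.008, 0.01, 0.546], [-0.002, 0.639, -0.77, 0.749], [-0.013, -0.77, -0.638, 0.687], [0.0, 0.0, 0.0, 1.0]] 401.4347319940009 [-0.06605209  0.          0.          0.          0.        ] 0.99598046875
top [[0.011, -0.989, 0.146, 0.385], [-1.0, -0.01, 0.007, -0.01], [-0.005, -0.146, -0.989, 1.093], [0.0, 0.0, 0.0, 1.0]] 387.42373194430945 [-3.54797559e-06  0.00000000e+00  0.00000000e+00  0.00000000e+00
  0.00000000e+00] 0.99584765625
0.1 [0.17309627 0.59995852 0.23802178] [ 1.39899472e-01  9.90165377e-01 -8.12856570e-04 -5.19062027e-05] [0.23950749 0.62590924 0.60158255]
```

```bash
ls -la pics
```

```text
total 648
drwxr-xr-x 2 agent agent   4096 Dec  1 02:36 .
drwxr-xr-x 3 agent agent   4096 Dec  1 02:36 ..
-rw-r--r-- 1 agent agent 330101 Dec  1 02:36 side0.png
-rw-r--r-- 1 agent agent 321489 Dec  1 02:36 top0.png
```

View pics/side0.png

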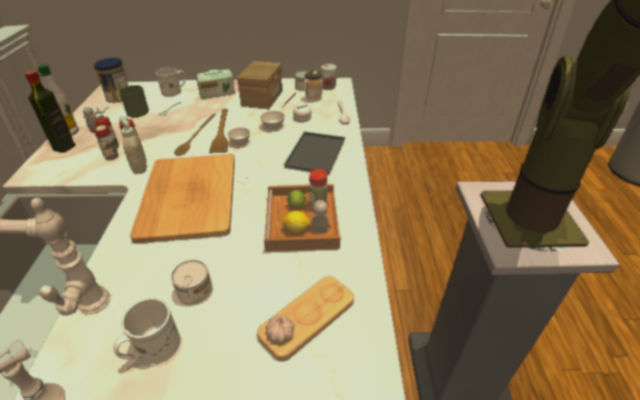

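View pics/top0.png

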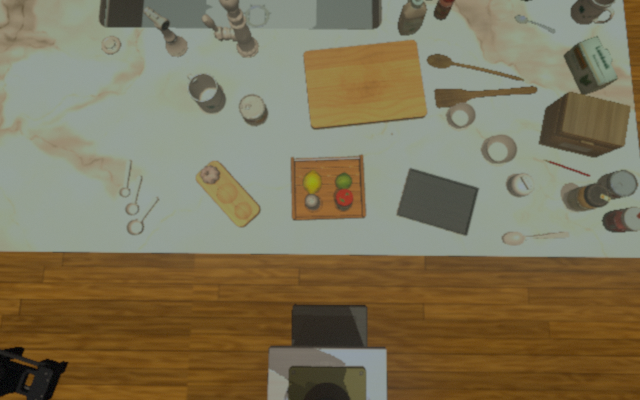

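The side and top views agree. In the top view:
- Caddy near (328,187), with the shaker at (312,201), jar (344,199), lemon (312,182) and lime (344,180).
- Fruit tray near (228,194), with the garlic at its far-left end (209,173).
- Steel tray near (438,201).

```bash
cat > m.py <<'E'
from h import *
C={}
for n in('side','top'):
    z=np.load(n+'0.npz'); C[n]=(z['im'],cloud(n,z['d']))
def rep(name,n,mask):
    im,W=C[n]; P=W[mask]; P=P[~np.isnan(P).any(1)]
    print(name,n,len(P),'med',np.median(P,0).round(4),'lo',np.percentile(P,2,0).round(4),'hi',np.percentile(P,98,0).round(4))
    return P
for n in C:
    im,W=C[n]; h=cv2.cvtColor(im,cv2.COLOR_RGB2HSV); H,S,V=[h[...,i].astype(int) for i in range(3)]
    X,Y,Z=[W[...,i] for i in range(3)]
    def box(x0,x1,y0,y1,z0,z1): return (X>x0)&(X<x1)&(Y>y0)&(Y<y1)&(Z>z0)&(Z<z1)
    work=box(.3,.8,-.2,.2,-.01,.2)
    # table
    t=box(.35,.9,-.2,.2,-.02,.02)&(S<60)&(V>150); print(n,'table z',np.nanmedian(Z[t]))
    rep('lemon',n,work&(H>20)&(H<33)&(S>150)&(V>120)&(Z>.025))
    rep('lime',n,work&(H>33)&(H<60)&(S>110)&(Z>.025))
    rep('redcap',n,work&((H<6)|(H>174))&(S>150)&(Z>.085))
    rep('shakertop',n,box(.3,.6,0,.12,.075,.12))
    rep('steel',n,box(.35,.75,-.45,-.12,-.005,.025)&(V<90))
    def rect(name,P):
        r=cv2.minAreaRect((P[:,:2]*1000).astype(np.float32)); print(name,n,r, 'z95',np.percentile(P[:,2],95).round(4))
    im2=box(.35,.75,-.45,-.12,-.005,.03)&(V<90); im2=cv2.morphologyEx(im2.astype(np.uint8),cv2.MORPH_OPEN,np.ones((3,3)))>0; rect('steel',W[im2])
    for nm,b in(('fruit',box(.35,.65,.14,.45,.012,.03)),('caddyR',box(.35,.65,-.12,.14,.012,.045))):
        m=b; m=cv2.morphologyEx(m.astype(np.uint8),cv2.MORPH_OPEN,np.ones((3,3)))>0; rect(nm,W[m])
    g=rep('garlic',n,box(.35,.65,.14,.45,.035,.09))
E
python3 m.py
```

```text
side table z -0.0015009895654499172
lemon side 416 med [0.5959 0.0583 0.0528] lo [ 0.5689 -0.0301  0.0384] hi [0.622  0.0739 0.0628]
lime side 58 med [ 0.5966 -0.0331  0.0533] lo [ 0.5817 -0.0424  0.0436] hi [ 0.6173 -0.0256  0.0598]
redcap side 150 med [ 0.5435 -0.0309  0.1126] lo [ 0.5243 -0.056   0.1012] hi [ 0.5607 -0.0166  0.1149]
shakertop side 162 med [0.5397 0.056  0.0893] lo [0.5237 0.0409 0.0765] hi [0.5553 0.0645 0.0965]
steel side 366 med [ 0.5747 -0.3209  0.003 ] lo [ 0.4697 -0.4162 -0.001 ] hi [ 0.6346 -0.2074  0.0125]
steel side ((552.0999755859375, -306.00628662109375), (206.1629180908203, 129.46112060546875), 73.76287841796875) z95 0.012
fruit side ((567.3849487304688, 289.0356750488281), (204.29354858398438, 85.35721588134766), 43.39536666870117) z95 0.021
caddyR side ((574.3280029296875, 6.057464599609375), (156.0403594970703, 207.44281005859375), 1.388673186302185) z95 0.0407
garlic side 566 med [0.6163 0.344  0.0486] lo [0.5942 0.318  0.0358] hi [0.6397 0.3597 0.0626]
top table z -0.0007113195109513804
lemon top 300 med [0.5946 0.0468 0.0566] lo [0.5678 0.0255 0.
[... 196 characters left out ...]
7  0.1107] hi [ 0.5622 -0.0187  0.1171]
shakertop top 136 med [0.5377 0.0468 0.0926] lo [0.523  0.033  0.0774] hi [0.5528 0.0628 0.0983]
steel top 3436 med [ 0.5523 -0.3083  0.0022] lo [ 0.4742 -0.4057 -0.0021] hi [ 0.6301 -0.2092  0.0137]
steel top ((551.4881591796875, -305.1249084472656), (199.85763549804688, 139.00299072265625), 73.53054809570312) z95 0.0113
fruit top ((566.297607421875, 289.0943298339844), (202.15219116210938, 84.18306732177734), 43.61158752441406) z95 0.0221
caddyR top ((575.4109497070312, 5.9225616455078125), (155.541748046875, 203.9876708984375), 2.522505044937134) z95 0.0401
garlic top 260 med [0.6131 0.3319 0.0496] lo [0.5932 0.3126 0.0359] hi [0.6382 0.3575 0.0618]
```

Request:
{"method": "step_arm", "body": {"motion": [{"wz": -0.045}, {"wz": -0.0893}, {"wz": -0.0893}]}}

```text
$.motion[0]: bad value
```

Request:
{"method": "step_arm", "body": {"motion": [{"dx": -0.2, "dy": -0.33}, {"dx": -0.4, "dy": -0.66}, {"dx": -0.578, "dy": -0.996}]}}

```text
$.motion[0]: bad value
```

Request:
{"method": "step_arm", "body": {"motion": [{"dx": 0, "dy": 0, "dz": 0, "wx": 0, "wy": 0, "wz": -0.045, "claw": 88}, {"dx": 0, "dy": 0, "dz": 0, "wx": 0, "wy": 0, "wz": -0.0893, "claw": 88}, {"dx": 0, "dy": 0, "dz": 0, "wx": 0, "wy": 0, "wz": -0.0893, "claw": 88}], "force": 15}}

```text
clock: 0.4
tool_pos: [0.1732, 0.6001, 0.2382]
eef_rot: [-0.0, 1.0, -0.0, -0.0]
contact_force: [-0.6, 0.0, -0.3]
opening: 1.004
finger_force: 0.0
```

Full rows are needed. Moving on.

Request:
{"method": "step_arm", "body": {"motion": [{"dx": -0.29, "dy": -0.5, "dz": 0, "wx": 0, "wy": 0, "wz": 0, "claw": 70}, {"dx": -0.578, "dy": -0.996, "dz": 0, "wx": 0, "wy": 0, "wz": 0, "claw": 70}]}}

```text
clock: 0.6
tool_pos: [0.2189, 0.5205, 0.2382]
eef_rot: [0.001, 1.0, 0.0, -0.0]
contact_force: [1.9, -1.1, -0.8]
opening: 0.844
finger_force: 0.0
```

Request:
{"method": "step_arm", "body": {"motion": [{"dx": -0.29, "dy": -0.5, "dz": 0, "wx": 0, "wy": 0, "wz": 0, "claw": 70}, {"dx": -0.578, "dy": -0.996, "dz": 0, "wx": 0, "wy": 0, "wz": 0, "claw": 70}]}}

```text
clock: 0.8
tool_pos: [0.2663, 0.4394, 0.2386]
eef_rot: [0.002, 1.0, -0.0, 0.0]
contact_force: [1.3, 0.8, 0.2]
opening: 0.794
finger_force: 0.0
```

Request:
{"method": "step_arm", "body": {"motion": [{"dx": -0.29, "dy": -0.5, "dz": 0, "wx": 0, "wy": 0, "wz": 0, "claw": 70}, {"dx": -0.578, "dy": -0.996, "dz": 0, "wx": 0, "wy": 0, "wz": 0, "claw": 70}]}}

```text
clock: 1.0
tool_pos: [0.3126, 0.3597, 0.2387]
eef_rot: [0.002, 1.0, -0.0, 0.0]
contact_force: [1.3, -0.0, -0.5]
opening: 0.796
finger_force: 0.0
```

Request:
{"method": "step_arm", "body": {"motion": [{"dx": -0.29, "dy": -0.5, "dz": 0, "wx": 0, "wy": 0, "wz": 0, "claw": 70}, {"dx": -0.578, "dy": -0.996, "dz": 0, "wx": 0, "wy": 0, "wz": 0, "claw": 70}]}}

```text
clock: 1.2
tool_pos: [0.3588, 0.28, 0.2388]
eef_rot: [0.002, 1.0, 0.0, 0.0]
contact_force: [0.3, -0.4, -0.4]
opening: 0.793
finger_force: 0.0
```

Request:
{"method": "step_arm", "body": {"motion": [{"dx": -0.29, "dy": -0.5, "dz": 0, "wx": 0, "wy": 0, "wz": 0, "claw": 70}, {"dx": -0.578, "dy": -0.996, "dz": 0, "wx": 0, "wy": 0, "wz": 0, "claw": 70}]}}

```text
clock: 1.4
tool_pos: [0.405, 0.2003, 0.2388]
eef_rot: [0.002, 1.0, 0.0, 0.0]
contact_force: [0.4, 1.1, 0.2]
opening: 0.794
finger_force: 0.0
```

Request:
{"method": "step_arm", "body": {"motion": [{"dx": -0.29, "dy": -0.5, "dz": 0, "wx": 0, "wy": 0, "wz": 0, "claw": 70}, {"dx": -0.578, "dy": -0.996, "dz": 0, "wx": 0, "wy": 0, "wz": 0, "claw": 70}]}}

```text
clock: 1.6
tool_pos: [0.4512, 0.1206, 0.2387]
eef_rot: [0.002, 1.0, 0.0, 0.0]
contact_force: [-0.1, 1.2, -0.1]
opening: 0.793
finger_force: 0.0
```

Request:
{"method": "step_arm", "body": {"motion": [{"dx": -0.29, "dy": -0.5, "dz": 0, "wx": 0, "wy": 0, "wz": 0, "claw": 70}, {"dx": -0.578, "dy": -0.996, "dz": 0, "wx": 0, "wy": 0, "wz": 0, "claw": 70}]}}

```text
clock: 1.8
tool_pos: [0.4974, 0.0408, 0.2387]
eef_rot: [0.002, 1.0, 0.0, 0.0]
contact_force: [0.9, 0.1, -0.5]
opening: 0.792
finger_force: 0.0
```

Request:
{"method": "step_arm", "body": {"motion": [{"dx": -0.29, "dy": -0.5, "dz": 0, "wx": 0, "wy": 0, "wz": 0, "claw": 70}, {"dx": -0.578, "dy": -0.996, "dz": 0, "wx": 0, "wy": 0, "wz": 0, "claw": 70}, {"dx": -0.578, "dy": -0.996, "dz": 0, "wx": 0, "wy": 0, "wz": 0, "claw": 70}]}}

```text
clock: 2.1
tool_pos: [0.5453, -0.045, 0.2381]
eef_rot: [0.008, 1.0, -0.002, 0.001]
contact_force: [-0.3, -0.4, -1.3]
opening: 0.794
finger_force: 0.0
```

```bash
cat >> h.py <<'E'
from scipy.spatial.transform import Rotation as R
def delta(target,az=None,tilt=True):
    "shares from the measured pose to TCP target (world), finger axis azimuth az deg"
    s=get_state(); r=R.from_quat(s['eef_rot']); p=np.array(s['tool_pos'])
    d=r.inv().apply(np.array(target)-p)/.08
    y=r.apply([0,1,0]); a=np.degrees(np.arctan2(y[1],y[0])); out=''
    if az is not None:
        ar=np.radians(az); Rt=R.from_matrix(np.array([[-np.sin(ar),np.cos(ar),0],[np.cos(ar),np.sin(ar),0],[0,0,-1]]).T) if 0 else R.from_matrix(np.column_stack([[-np.sin(ar),np.cos(ar),0],[np.cos(ar),np.sin(ar),0],[0,0,-1]]))
        out=(r.inv()*Rt).as_rotvec()/np.pi
    print('t',round(s['clock'],2),'pos',p.round(4),'az',a.round(2),'d',d.round(3),'w',np.round(out,4) if az is not None else '','F',np.round(s['contact_force'],1),'open',round(s['opening'],3),'ff',s['finger_force'],'q7',round(s['q'][6],2))
E
python3 - <<'E'
from h import *
im,_=snap('side'); cv2.imwrite('pics/side1.png',cv2.resize(im[100:300,220:400,::-1],None,fx=3,fy=3))
delta([.5430,-.0377,.2],90)
E
```

```text
t 2.15 pos [ 0.5438 -0.0408  0.2381] az 89.39 d [0.01  0.039 0.476] w [-0.0004  0.     -0.0034] F [-1.2  1.3 -0.7] open 0.792 ff 0.0 q7 1.27
```

View pics/side1.png

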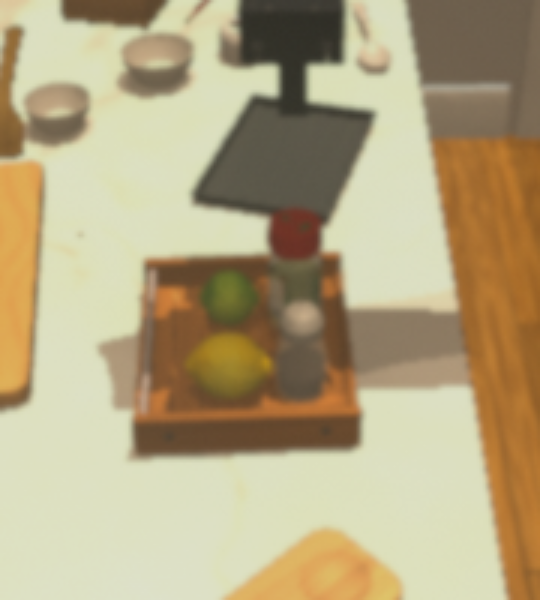

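The side crop shows the gripper above and in line with the jar's cap, the fingers closing along y, and nothing in the caddy disturbed. I'll go down onto the cap.

Request:
{"method": "step_arm", "body": {"motion": [{"dx": 0.01, "dy": 0.039, "dz": 0.45, "wx": 0, "wy": 0, "wz": -0.0034, "claw": 66}, {"dx": 0.01, "dy": 0.039, "dz": 0.95, "wx": 0, "wy": 0, "wz": -0.0034, "claw": 66}, {"dx": 0.01, "dy": 0.039, "dz": 0.95, "wx": 0, "wy": 0, "wz": -0.0034, "claw": 66}, {"dx": 0.01, "dy": 0.039, "dz": 0.95, "wx": 0, "wy": 0, "wz": -0.0034, "claw": 66}]}}

```text
clock: 2.55
tool_pos: [0.5416, -0.0325, 0.163]
eef_rot: [-0.006, 1.0, 0.0, -0.001]
contact_force: [-0.1, -0.2, 0.4]
opening: 0.746
finger_force: 0.0
```

```bash
python3 -c "
from h import *
delta([.5430,-.0377,.083],90)"
```

```text
t 2.55 pos [ 0.5416 -0.0325  0.163 ] az 90.63 d [-0.018 -0.066  1.   ] w [ 0.0002 -0.0005  0.0035] F [-0.1 -0.2  0.4] open 0.746 ff 0.0 q7 1.21
```

Request:
{"method": "step_arm", "body": {"motion": [{"dx": -0.018, "dy": -0.066, "dz": 0.2, "wx": 0, "wy": 0, "wz": 0.003, "claw": 66}, {"dx": -0.018, "dy": -0.066, "dz": 0.4, "wx": 0, "wy": 0, "wz": 0.003, "claw": 66}, {"dx": -0.018, "dy": -0.066, "dz": 0.6, "wx": 0, "wy": 0, "wz": 0.003, "claw": 66}, {"dx": -0.018, "dy": -0.066, "dz": 0.8, "wx": 0, "wy": 0, "wz": 0.003, "claw": 66}, {"dx": -0.018, "dy": -0.066, "dz": 1.0, "wx": 0, "wy": 0, "wz": 0.003, "claw": 66}, {"dx": -0.018, "dy": -0.066, "dz": 1.0, "wx": 0, "wy": 0, "wz": 0.003, "claw": 66}, {"dx": -0.018, "dy": -0.066, "dz": 1.0, "wx": 0, "wy": 0, "wz": 0.003, "claw": 66}]}}

```text
clock: 3.25
tool_pos: [0.5448, -0.0387, 0.0844]
eef_rot: [-0.0, 1.0, 0.0, 0.001]
contact_force: [0.6, 0.2, 0.0]
opening: 0.745
finger_force: 0.0
```

```bash
python3 - <<'E'
from h import *
im,d=snap('side'); W=cloud('side',d); delta([.5430,-.0377,.083],90)
cv2.imwrite('pics/side2.png',cv2.resize(im[130:260,250:360,::-1],None,fx=4,fy=4))
E
```

```text
t 3.3 pos [ 0.5449 -0.0387  0.0845] az 90.05 d [0.024 0.013 0.018] w [0.0001 0.0009 0.0003] F [0.1 0.3 0.2] open 0.748 ff 0.0 q7 1.16
```

View pics/side2.png

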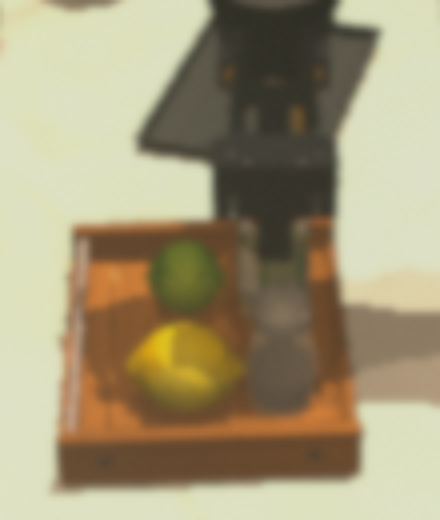

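The crop shows the fingers straddling the jar's cap, centred over the label at about (285,250), clear of the lime and shaker. I'll close.

Request:
{"method": "step_arm", "body": {"motion": [{"dx": 0.015, "dy": 0.01, "dz": 0.015, "wx": 0, "wy": 0, "wz": 0, "claw": 50}, {"dx": 0.015, "dy": 0.01, "dz": 0.015, "wx": 0, "wy": 0, "wz": 0, "claw": 36}, {"dx": 0.015, "dy": 0.01, "dz": 0.015, "wx": 0, "wy": 0, "wz": 0, "claw": 36}, {"dx": 0.015, "dy": 0.01, "dz": 0.015, "wx": 0, "wy": 0, "wz": 0, "claw": 36}, {"dx": 0.015, "dy": 0.01, "dz": 0.015, "wx": 0, "wy": 0, "wz": 0, "claw": 36}, {"dx": 0.015, "dy": 0.01, "dz": 0.015, "wx": 0, "wy": 0, "wz": 0, "claw": 36}], "force": 15}}

```text
clock: 3.9
tool_pos: [0.5428, -0.0385, 0.0819]
eef_rot: [-0.0, 1.0, -0.0, 0.0]
contact_force: [-0.2, -1.0, 5.6]
opening: 0.5
finger_force: 15.0
```

```bash
python3 -c "
from h import *
delta([.5430,-.0377,.083],90)"
```

```text
t 3.9 pos [ 0.5428 -0.0385  0.0819] az 90.05 d [-0.002  0.01  -0.014] w [-0.0001  0.0003  0.0003] F [-0.2 -1.   5.6] open 0.5 ff 14.966995106588001 q7 1.15
```

Request:
{"method": "step_arm", "body": {"motion": [{"dx": 0, "dy": 0, "dz": -0.1, "wx": 0, "wy": 0, "wz": 0, "claw": 36}, {"dx": 0, "dy": 0, "dz": -0.25, "wx": 0, "wy": 0, "wz": 0, "claw": 36}, {"dx": 0, "dy": 0, "dz": -0.45, "wx": 0, "wy": 0, "wz": 0, "claw": 36}, {"dx": 0, "dy": 0, "dz": -0.65, "wx": 0, "wy": 0, "wz": 0, "claw": 36}, {"dx": 0, "dy": 0, "dz": -0.85, "wx": 0, "wy": 0, "wz": 0, "claw": 36}, {"dx": 0, "dy": 0, "dz": -1, "wx": 0, "wy": 0, "wz": 0, "claw": 36}, {"dx": 0, "dy": 0, "dz": -1, "wx": 0, "wy": 0, "wz": 0, "claw": 36}]}}

```text
clock: 4.6
tool_pos: [0.5434, -0.0382, 0.1633]
eef_rot: [-0.0, 1.0, 0.0, 0.002]
contact_force: [0.1, 0.1, -0.9]
opening: 0.496
finger_force: 15.0
```

Request:
{"method": "step_arm", "body": {"motion": [{"dx": 0.01, "dy": -0.2, "dz": 0, "wx": 0, "wy": 0, "wz": 0, "claw": 36}, {"dx": 0.01, "dy": -0.45, "dz": 0, "wx": 0, "wy": 0, "wz": 0, "claw": 36}, {"dx": 0.02, "dy": -0.7, "dz": 0, "wx": 0, "wy": 0, "wz": 0, "claw": 36}, {"dx": 0.025, "dy": -1, "dz": 0, "wx": 0, "wy": 0, "wz": 0, "claw": 36}]}}

```text
clock: 5.0
tool_pos: [0.54, -0.1182, 0.1609]
eef_rot: [-0.001, 1.0, 0.0, -0.001]
contact_force: [0.6, 0.4, -1.5]
opening: 0.498
finger_force: 15.0
```

Request:
{"method": "step_arm", "body": {"motion": [{"dx": 0.01, "dy": -0.25, "dz": 0, "wx": 0, "wy": 0, "wz": 0, "claw": 36}, {"dx": 0.01, "dy": -0.5, "dz": 0, "wx": 0, "wy": 0, "wz": 0, "claw": 36}, {"dx": 0.02, "dy": -0.75, "dz": 0, "wx": 0, "wy": 0, "wz": 0, "claw": 36}, {"dx": 0.025, "dy": -1, "dz": 0, "wx": 0, "wy": 0, "wz": 0, "claw": 36}]}}

```text
clock: 5.4
tool_pos: [0.5379, -0.199, 0.1607]
eef_rot: [-0.001, 1.0, 0.0, -0.001]
contact_force: [0.8, -0.4, -0.4]
opening: 0.496
finger_force: 15.0
```

Request:
{"method": "step_arm", "body": {"motion": [{"dx": 0.01, "dy": -0.25, "dz": 0, "wx": 0, "wy": 0, "wz": 0, "claw": 36}, {"dx": 0.01, "dy": -0.5, "dz": 0, "wx": 0, "wy": 0, "wz": 0, "claw": 36}, {"dx": 0.02, "dy": -0.75, "dz": 0, "wx": 0, "wy": 0, "wz": 0, "claw": 36}, {"dx": 0.025, "dy": -1, "dz": 0, "wx": 0, "wy": 0, "wz": 0, "claw": 36}]}}

```text
clock: 5.8
tool_pos: [0.536, -0.2789, 0.1606]
eef_rot: [-0.001, 1.0, 0.0, -0.001]
contact_force: [0.5, -0.6, -1.0]
opening: 0.499
finger_force: 15.0
```

Request:
{"method": "step_arm", "body": {"motion": [{"dx": 0.01, "dy": -0.25, "dz": 0, "wx": 0, "wy": 0, "wz": 0, "claw": 36}, {"dx": 0.01, "dy": -0.5, "dz": 0, "wx": 0, "wy": 0, "wz": 0, "claw": 36}, {"dx": 0.02, "dy": -0.75, "dz": 0, "wx": 0, "wy": 0, "wz": 0, "claw": 36}, {"dx": 0.025, "dy": -1, "dz": 0, "wx": 0, "wy": 0, "wz": 0, "claw": 36}, {"dx": 0.025, "dy": -1, "dz": 0, "wx": 0, "wy": 0, "wz": 0, "claw": 36}, {"dx": 0.025, "dy": -1, "dz": 0, "wx": 0, "wy": 0, "wz": 0, "claw": 36}, {"dx": 0.025, "dy": -1, "dz": 0, "wx": 0, "wy": 0, "wz": 0, "claw": 36}]}}

```text
clock: 6.5
tool_pos: [0.535, -0.3561, 0.1612]
eef_rot: [-0.002, 1.0, 0.001, -0.0]
contact_force: [0.5, 0.2, -1.2]
opening: 0.495
finger_force: 15.0
```

```bash
python3 - <<'E'
from h import *
delta([.5344,-.365,.0779],90)
im,_=snap('side'); a=cv2.resize(im[60:230,230:400,::-1],(600,600)); cv2.imwrite('pics/side3.png',a)
E
```

```text
t 6.5 pos [ 0.535  -0.3561  0.1612] az 90.18 d [ 0.008 -0.113  1.04 ] w [ 0.0006 -0.0001  0.001 ] F [ 0.5  0.2 -1.2] open 0.495 ff 14.989899260326638 q7 1.76
```

View pics/side3.png

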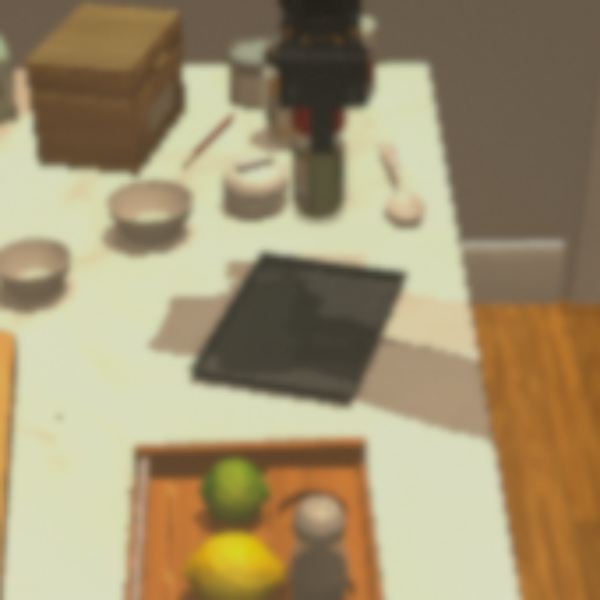

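The jar hangs upright in the gripper at (318,180) over the far half of the steel tray, which is empty. I'll lower it.

Request:
{"method": "step_arm", "body": {"motion": [{"dx": 0.01, "dy": -0.11, "dz": 0.2, "wx": 0, "wy": 0, "wz": 0, "claw": 36}, {"dx": 0.01, "dy": -0.11, "dz": 0.4, "wx": 0, "wy": 0, "wz": 0, "claw": 36}, {"dx": 0.01, "dy": -0.11, "dz": 0.6, "wx": 0, "wy": 0, "wz": 0, "claw": 36}, {"dx": 0.01, "dy": -0.11, "dz": 0.8, "wx": 0, "wy": 0, "wz": 0, "claw": 36}, {"dx": 0.01, "dy": -0.11, "dz": 0.93, "wx": 0, "wy": 0, "wz": 0, "claw": 36}, {"dx": 0.01, "dy": -0.11, "dz": 0.93, "wx": 0, "wy": 0, "wz": 0, "claw": 36}, {"dx": 0.01, "dy": -0.11, "dz": 0.93, "wx": 0, "wy": 0, "wz": 0, "claw": 36}]}}

```text
clock: 7.25
tool_pos: [0.5343, -0.367, 0.087]
eef_rot: [-0.001, 1.0, 0.0, 0.0]
contact_force: [0.8, -0.0, -2.0]
opening: 0.492
finger_force: 15.0
```

```bash
python3 - <<'E'
from h import *
delta([.5344,-.365,.0770],90)
E
```

```text
t 7.25 pos [ 0.5343 -0.367   0.087 ] az 90.07 d [-0.002  0.025  0.125] w [0.     0.0001 0.0004] F [ 0.8 -0.  -2. ] open 0.492 ff 14.988853252507397 q7 1.73
```

Request:
{"method": "step_arm", "body": {"motion": [{"dx": 0, "dy": 0, "dz": 0.05, "wx": 0, "wy": 0, "wz": 0, "claw": 36}, {"dx": 0, "dy": 0, "dz": 0.09, "wx": 0, "wy": 0, "wz": 0, "claw": 36}, {"dx": 0, "dy": 0, "dz": 0.12, "wx": 0, "wy": 0, "wz": 0, "claw": 36}, {"dx": 0, "dy": 0, "dz": 0.12, "wx": 0, "wy": 0, "wz": 0, "claw": 36}, {"dx": 0, "dy": 0, "dz": 0.12, "wx": 0, "wy": 0, "wz": 0, "claw": 36}]}}

```text
clock: 7.75
tool_pos: [0.534, -0.3672, 0.0775]
eef_rot: [-0.0, 1.0, -0.0, 0.0]
contact_force: [-0.4, -0.1, -1.5]
opening: 0.498
finger_force: 15.0
```

Request:
{"method": "step_arm", "body": {"motion": [{"dx": 0, "dy": 0, "dz": 0.015, "wx": 0, "wy": 0, "wz": 0, "claw": 36}, {"dx": 0, "dy": 0, "dz": 0.015, "wx": 0, "wy": 0, "wz": 0, "claw": 36}, {"dx": 0, "dy": 0, "dz": 0.015, "wx": 0, "wy": 0, "wz": 0, "claw": 36}]}}

```text
clock: 8.05
tool_pos: [0.5345, -0.3673, 0.0769]
eef_rot: [-0.0, 1.0, -0.0, 0.001]
contact_force: [-1.0, 0.1, 4.6]
opening: 0.498
finger_force: 15.0
```

Request:
{"method": "step_arm", "body": {"motion": [{"dx": 0, "dy": 0, "dz": 0.015, "wx": 0, "wy": 0, "wz": 0, "claw": 36}, {"dx": 0, "dy": 0, "dz": 0.015, "wx": 0, "wy": 0, "wz": 0, "claw": 36}, {"dx": 0, "dy": 0, "dz": 0.015, "wx": 0, "wy": 0, "wz": 0, "claw": 36}]}}

```text
clock: 8.35
tool_pos: [0.535, -0.3678, 0.0767]
eef_rot: [-0.0, 1.0, -0.001, 0.001]
contact_force: [-1.6, -0.2, 9.7]
opening: 0.493
finger_force: 15.0
```

Request:
{"method": "step_arm", "body": {"motion": [{"dx": 0, "dy": 0, "dz": -0.02, "wx": 0, "wy": 0, "wz": 0, "claw": 36}, {"dx": 0, "dy": 0, "dz": -0.02, "wx": 0, "wy": 0, "wz": 0, "claw": 50}, {"dx": 0, "dy": 0, "dz": -0.02, "wx": 0, "wy": 0, "wz": 0, "claw": 66}, {"dx": 0, "dy": 0, "dz": -0.02, "wx": 0, "wy": 0, "wz": 0, "claw": 66}, {"dx": 0, "dy": 0, "dz": -0.02, "wx": 0, "wy": 0, "wz": 0, "claw": 66}]}}

```text
clock: 8.85
tool_pos: [0.5339, -0.367, 0.0764]
eef_rot: [-0.001, 1.0, 0.0, -0.0]
contact_force: [0.2, -0.5, 0.3]
opening: 0.749
finger_force: 0.0
```

Request:
{"method": "step_arm", "body": {"motion": [{"dx": 0, "dy": 0, "dz": -0.2, "wx": 0, "wy": 0, "wz": 0, "claw": 66}, {"dx": 0, "dy": 0, "dz": -0.5, "wx": 0, "wy": 0, "wz": 0, "claw": 66}, {"dx": 0, "dy": 0, "dz": -1, "wx": 0, "wy": 0, "wz": 0, "claw": 66}]}}

```text
clock: 9.15
tool_pos: [0.5326, -0.3664, 0.1565]
eef_rot: [-0.001, 1.0, 0.001, -0.002]
contact_force: [1.1, -1.1, -0.5]
opening: 0.749
finger_force: 0.0
```

Request:
{"method": "step_arm", "body": {"motion": [{"dx": 0, "dy": 0.5, "dz": -0.1, "wx": 0, "wy": 0, "wz": 0, "claw": 66}, {"dx": 0, "dy": 1, "dz": -0.1, "wx": 0, "wy": 0, "wz": 0, "claw": 66}]}}

```text
clock: 9.35
tool_pos: [0.5354, -0.2881, 0.168]
eef_rot: [0.001, 1.0, -0.001, 0.003]
contact_force: [1.7, 1.5, 0.2]
opening: 0.745
finger_force: 0.0
```

Request:
{"method": "step_arm", "body": {"motion": [{"dx": 0, "dy": 0.5, "dz": 0, "wx": 0, "wy": 0, "wz": 0, "claw": 66}, {"dx": 0, "dy": 1, "dz": 0, "wx": 0, "wy": 0, "wz": 0, "claw": 66}]}}

```text
clock: 9.55
tool_pos: [0.5341, -0.2058, 0.1662]
eef_rot: [-0.0, 1.0, -0.0, 0.001]
contact_force: [1.0, 0.6, -0.2]
opening: 0.753
finger_force: 0.0
```

Request:
{"method": "step_arm", "body": {"motion": [{"dx": 0, "dy": 0.5, "dz": 0, "wx": 0, "wy": 0, "wz": 0, "claw": 66}, {"dx": 0, "dy": 1, "dz": 0, "wx": 0, "wy": 0, "wz": 0, "claw": 66}]}}

```text
clock: 9.75
tool_pos: [0.5341, -0.1256, 0.166]
eef_rot: [-0.0, 1.0, -0.0, 0.001]
contact_force: [1.2, 0.1, -0.9]
opening: 0.747
finger_force: 0.0
```

Request:
{"method": "step_arm", "body": {"motion": [{"dx": 0, "dy": 0.5, "dz": 0, "wx": 0, "wy": 0, "wz": 0, "claw": 66}, {"dx": 0, "dy": 1, "dz": 0, "wx": 0, "wy": 0, "wz": 0, "claw": 66}]}}

```text
clock: 9.95
tool_pos: [0.534, -0.0455, 0.1659]
eef_rot: [-0.001, 1.0, 0.0, 0.001]
contact_force: [0.8, 0.6, -0.5]
opening: 0.749
finger_force: 0.0
```

Request:
{"method": "step_arm", "body": {"motion": [{"dx": -0.05, "dy": 0.5, "dz": 0, "wx": 0, "wy": 0, "wz": 0, "claw": 66}, {"dx": -0.05, "dy": 1, "dz": 0, "wx": 0, "wy": 0, "wz": 0, "claw": 66}, {"dx": -0.05, "dy": 1, "dz": 0, "wx": 0, "wy": 0, "wz": 0, "claw": 66}, {"dx": -0.05, "dy": 1, "dz": 0, "wx": 0, "wy": 0, "wz": 0, "claw": 66}, {"dx": -0.05, "dy": 1, "dz": 0, "wx": 0, "wy": 0, "wz": 0, "claw": 66}]}}

```text
clock: 10.45
tool_pos: [0.5377, 0.0313, 0.1652]
eef_rot: [0.0, 1.0, -0.001, 0.0]
contact_force: [0.1, -0.3, -0.1]
opening: 0.746
finger_force: 0.0
```

```bash
python3 - <<'E'
from h import *
delta([.538,.0475,.12],90)
im,d=snap('side'); W=cloud('side',d); h=cv2.cvtColor(im,cv2.COLOR_RGB2HSV)
m=((h[...,0]<6)|(h[...,0]>174))&(h[...,1]>130)&(W[...,0]>.4)&(W[...,0]<.65)&(W[...,1]<-.25)&(W[...,1]>-.45)&(W[...,2]>.06)
P=W[m];print(len(P),np.percentile(P,[2,50,98],axis=0).round(4))
m=(W[...,0]>.5)&(W[...,0]<.57)&(W[...,1]>.02)&(W[...,1]<.09)&(W[...,2]>.06)&(W[...,2]<.11)
P=W[m];print(len(P),np.percentile(P,[2,50,98],axis=0).round(4))
E
```

```text
t 10.45 pos [0.5377 0.0313 0.1652] az 89.95 d [-0.003  0.204  0.565] w [-0.0004  0.0001 -0.0003] F [ 0.1 -0.3 -0.1] open 0.746 ff 0.0 q7 1.09Traceback (most recent call last):
  File "<stdin>", line 5, in <module>
    return _quantile_unchecked(
        a, q, axis, out, overwrite_input, method, keepdims, weights)
    return _ureduce(a,
                    func=_quantile_ureduce_func,
    ...<5 lines>...
                    overwrite_input=overwrite_input,
                    method=method)
    r = func(a, **kwargs)
    result = _quantile(arr,
                       quantiles=q,
    ...<2 lines>...
                       out=out,
                       weights=wgt)
    slices_having_nans = np.isnan(arr[-1, ...])
                                  ~~~^^^^^^^^^
IndexError: index -1 is out of bounds for axis 0 with size 0
```

Request:
{"method": "step_arm", "body": {"motion": [{"dx": -0.01, "dy": 0.19, "dz": 0.15, "wx": 0, "wy": 0, "wz": 0, "claw": 62}, {"dx": -0.01, "dy": 0.19, "dz": 0.35, "wx": 0, "wy": 0, "wz": 0, "claw": 62}, {"dx": -0.01, "dy": 0.19, "dz": 0.565, "wx": 0, "wy": 0, "wz": 0, "claw": 62}, {"dx": -0.01, "dy": 0.19, "dz": 0.565, "wx": 0, "wy": 0, "wz": 0, "claw": 62}, {"dx": -0.01, "dy": 0.19, "dz": 0.565, "wx": 0, "wy": 0, "wz": 0, "claw": 62}, {"dx": -0.01, "dy": 0.19, "dz": 0.565, "wx": 0, "wy": 0, "wz": 0, "claw": 62}]}}

```text
clock: 11.1
tool_pos: [0.539, 0.0474, 0.1203]
eef_rot: [0.0, 1.0, 0.0, 0.001]
contact_force: [1.1, 0.1, -0.0]
opening: 0.703
finger_force: 0.0
```

```bash
python3 - <<'E'
from h import *
delta([.5385,.0465,.043],90)
E
```

```text
t 11.1 pos [0.539  0.0474 0.1203] az 89.99 d [ 0.007 -0.012  0.966] w [ 0.      0.0004 -0.0001] F [ 1.1  0.1 -0. ] open 0.703 ff 0.0 q7 1.03
```

Request:
{"method": "step_arm", "body": {"motion": [{"dx": 0.005, "dy": -0.01, "dz": 0.2, "wx": 0, "wy": 0, "wz": 0, "claw": 62}, {"dx": 0.005, "dy": -0.01, "dz": 0.4, "wx": 0, "wy": 0, "wz": 0, "claw": 62}, {"dx": 0.005, "dy": -0.01, "dz": 0.6, "wx": 0, "wy": 0, "wz": 0, "claw": 62}, {"dx": 0.005, "dy": -0.01, "dz": 0.8, "wx": 0, "wy": 0, "wz": 0, "claw": 62}, {"dx": 0.005, "dy": -0.01, "dz": 0.96, "wx": 0, "wy": 0, "wz": 0, "claw": 62}, {"dx": 0.005, "dy": -0.01, "dz": 0.96, "wx": 0, "wy": 0, "wz": 0, "claw": 62}, {"dx": 0.005, "dy": -0.01, "dz": 0.96, "wx": 0, "wy": 0, "wz": 0, "claw": 62}]}}

```text
clock: 11.8
tool_pos: [0.5382, 0.0473, 0.0431]
eef_rot: [-0.0, 1.0, 0.0, 0.0]
contact_force: [0.3, 0.0, -0.1]
opening: 0.71
finger_force: 0.0
```

Request:
{"method": "step_arm", "body": {"motion": [{"dx": 0, "dy": 0, "dz": 0, "wx": 0, "wy": 0, "wz": 0, "claw": 50}, {"dx": 0, "dy": 0, "dz": 0, "wx": 0, "wy": 0, "wz": 0, "claw": 36}, {"dx": 0, "dy": 0, "dz": 0, "wx": 0, "wy": 0, "wz": 0, "claw": 36}, {"dx": 0, "dy": 0, "dz": 0, "wx": 0, "wy": 0, "wz": 0, "claw": 36}, {"dx": 0, "dy": 0, "dz": 0, "wx": 0, "wy": 0, "wz": 0, "claw": 36}, {"dx": 0, "dy": 0, "dz": 0, "wx": 0, "wy": 0, "wz": 0, "claw": 36}], "force": 15}}

```text
clock: 12.4
tool_pos: [0.5385, 0.0467, 0.0432]
eef_rot: [-0.0, 1.0, -0.0, 0.001]
contact_force: [0.9, -1.5, 5.3]
opening: 0.443
finger_force: 15.3
```

```bash
python3 - <<'E'
from h import *
delta([.5385,.0465,.043],90)
E
```

```text
t 12.4 pos [0.5385 0.0467 0.0432] az 90.02 d [ 0.    -0.003  0.002] w [-0.0002  0.0004  0.0001] F [ 0.9 -1.5  5.3] open 0.443 ff 15.262035444611683 q7 0.98
```

Request:
{"method": "step_arm", "body": {"motion": [{"dx": 0, "dy": 0, "dz": -0.02, "wx": 0, "wy": 0, "wz": 0, "claw": 36}, {"dx": 0, "dy": 0, "dz": -0.05, "wx": 0, "wy": 0, "wz": 0, "claw": 36}, {"dx": 0, "dy": 0, "dz": -0.1, "wx": 0, "wy": 0, "wz": 0, "claw": 36}, {"dx": 0, "dy": 0, "dz": -0.15, "wx": 0, "wy": 0, "wz": 0, "claw": 36}, {"dx": 0, "dy": 0, "dz": -0.15, "wx": 0, "wy": 0, "wz": 0, "claw": 36}, {"dx": 0, "dy": 0, "dz": -0.15, "wx": 0, "wy": 0, "wz": 0, "claw": 36}]}}

```text
clock: 13.0
tool_pos: [0.538, 0.0474, 0.0548]
eef_rot: [-0.001, 1.0, 0.0, 0.0]
contact_force: [0.2, -0.2, -2.1]
opening: 0.442
finger_force: 14.8
```

```bash
python3 - <<'E'
from h import *
delta([.5385,.0465,.043],90)
im,_=snap('side'); a=cv2.resize(im[150:260,250:360,::-1],(500,500)); cv2.imwrite('pics/side4.png',a)
E
```

```text
t 13.0 pos [0.538  0.0474 0.0548] az 90.06 d [-0.006 -0.011  0.148] w [0.0001 0.0001 0.0003] F [ 0.2 -0.2 -2.1] open 0.442 ff 14.754368165158667 q7 0.99
```

View pics/side4.png

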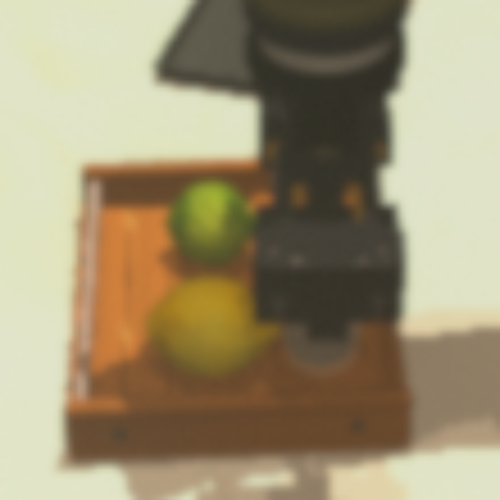

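The shaker is clear of its well, held vertical at about (322,345), and both fruits are undisturbed. I'll carry it to the near end of the steel tray.

Request:
{"method": "step_arm", "body": {"motion": [{"dx": 0, "dy": 0, "dz": -0.2, "wx": 0, "wy": 0, "wz": 0, "claw": 36}, {"dx": 0, "dy": 0, "dz": -0.4, "wx": 0, "wy": 0, "wz": 0, "claw": 36}, {"dx": 0, "dy": 0, "dz": -0.6, "wx": 0, "wy": 0, "wz": 0, "claw": 36}, {"dx": 0, "dy": 0, "dz": -0.8, "wx": 0, "wy": 0, "wz": 0, "claw": 36}, {"dx": 0, "dy": 0, "dz": -1, "wx": 0, "wy": 0, "wz": 0, "claw": 36}, {"dx": 0, "dy": 0, "dz": -1, "wx": 0, "wy": 0, "wz": 0, "claw": 36}]}}

```text
clock: 13.65
tool_pos: [0.5391, 0.0475, 0.1362]
eef_rot: [-0.0, 1.0, 0.0, 0.002]
contact_force: [0.9, 0.5, -0.9]
opening: 0.444
finger_force: 14.8
```

Request:
{"method": "step_arm", "body": {"motion": [{"dx": -0.02, "dy": -0.2, "dz": 0, "wx": 0, "wy": 0, "wz": 0, "claw": 36}, {"dx": -0.05, "dy": -0.45, "dz": 0, "wx": 0, "wy": 0, "wz": 0, "claw": 36}, {"dx": -0.08, "dy": -0.7, "dz": 0, "wx": 0, "wy": 0, "wz": 0, "claw": 36}, {"dx": -0.106, "dy": -0.894, "dz": 0, "wx": 0, "wy": 0, "wz": 0, "claw": 36}]}}

```text
clock: 14.05
tool_pos: [0.5459, -0.0258, 0.1336]
eef_rot: [-0.0, 1.0, -0.0, -0.001]
contact_force: [0.3, 0.7, -1.2]
opening: 0.442
finger_force: 14.8
```

Request:
{"method": "step_arm", "body": {"motion": [{"dx": -0.02, "dy": -0.22, "dz": 0, "wx": 0, "wy": 0, "wz": 0, "claw": 36}, {"dx": -0.05, "dy": -0.45, "dz": 0, "wx": 0, "wy": 0, "wz": 0, "claw": 36}, {"dx": -0.08, "dy": -0.67, "dz": 0, "wx": 0, "wy": 0, "wz": 0, "claw": 36}, {"dx": -0.106, "dy": -0.894, "dz": 0, "wx": 0, "wy": 0, "wz": 0, "claw": 36}]}}

```text
clock: 14.45
tool_pos: [0.5545, -0.0964, 0.1335]
eef_rot: [-0.001, 1.0, 0.0, -0.001]
contact_force: [1.5, 0.0, -1.6]
opening: 0.441
finger_force: 14.8
```

Request:
{"method": "step_arm", "body": {"motion": [{"dx": -0.02, "dy": -0.22, "dz": 0, "wx": 0, "wy": 0, "wz": 0, "claw": 36}, {"dx": -0.05, "dy": -0.45, "dz": 0, "wx": 0, "wy": 0, "wz": 0, "claw": 36}, {"dx": -0.08, "dy": -0.67, "dz": 0, "wx": 0, "wy": 0, "wz": 0, "claw": 36}, {"dx": -0.106, "dy": -0.894, "dz": 0, "wx": 0, "wy": 0, "wz": 0, "claw": 36}]}}

```text
clock: 14.85
tool_pos: [0.563, -0.1679, 0.1334]
eef_rot: [-0.001, 1.0, 0.0, -0.001]
contact_force: [0.1, 1.0, -1.0]
opening: 0.441
finger_force: 14.8
```

Request:
{"method": "step_arm", "body": {"motion": [{"dx": -0.02, "dy": -0.22, "dz": 0, "wx": 0, "wy": 0, "wz": 0, "claw": 36}, {"dx": -0.05, "dy": -0.45, "dz": 0, "wx": 0, "wy": 0, "wz": 0, "claw": 36}, {"dx": -0.08, "dy": -0.67, "dz": 0, "wx": 0, "wy": 0, "wz": 0, "claw": 36}, {"dx": -0.106, "dy": -0.894, "dz": 0, "wx": 0, "wy": 0, "wz": 0, "claw": 36}, {"dx": -0.106, "dy": -0.894, "dz": 0, "wx": 0, "wy": 0, "wz": 0, "claw": 36}, {"dx": -0.106, "dy": -0.894, "dz": 0, "wx": 0, "wy": 0, "wz": 0, "claw": 36}, {"dx": -0.106, "dy": -0.894, "dz": 0, "wx": 0, "wy": 0, "wz": 0, "claw": 36}]}}

```text
clock: 15.55
tool_pos: [0.572, -0.2369, 0.1342]
eef_rot: [-0.001, 1.0, 0.001, -0.0]
contact_force: [-1.2, -0.0, -1.4]
opening: 0.437
finger_force: 14.8
```

```bash
python3 - <<'E'
from h import *
delta([.572,-.2385,.048],90)
im,d=snap('top'); a=cv2.resize(im[130:260,370:520,::-1],(600,520)); cv2.imwrite('pics/top5.png',a)
E
```

```text
t 15.55 pos [ 0.572  -0.2369  0.1342] az 90.17 d [-1.000e-03 -2.200e-02  1.078e+00] w [ 0.0005 -0.0003  0.0009] F [-1.2 -0.  -1.4] open 0.437 ff 14.754931450006552 q7 1.53
```

View pics/top5.png

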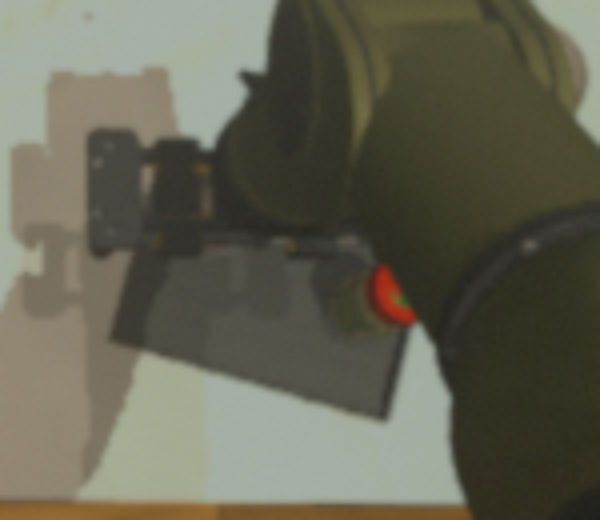

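The top crop shows the jar standing upright on the tray's right part at (395,295), with the arm's links overhead nearby. I'll check the arm's height over the jar before lowering.

```bash
python3 - <<'E'
from h import *
for n in ('side','top'):
    im,d=snap(n); W=cloud(n,d)
    for r in (.06,.09):
        m=(np.hypot(W[...,0]-.534,W[...,1]+.367)<r)&(W[...,2]>.02); z=W[m][:,2]
        print(n,r,np.histogram(z,bins=[.02,.06,.09,.1,.115,.13,.15,.2,.25,.3,.4,.6])[0])
    m=(W[...,0]>.5)&(W[...,0]<.63)&(W[...,1]>-.34)&(W[...,1]<-.14)&(W[...,2]>.18)&(W[...,2]<.24);P=W[m]
    print('body',np.percentile(P,[1,50,99],axis=0).round(3))
E
```

```text
side 0.06 [142 114  25  52   0   0   0  26   0   0   0]
side 0.09 [142 114  25  52   0   0   0  60   0   0   0]
body [[ 0.535 -0.316  0.198]
 [ 0.569 -0.152  0.223]
 [ 0.604 -0.141  0.24 ]]
top 0.06 [86 59 32 88  0  0  0  4  0  0  0]
top 0.09 [86 59 32 88  0  0  0 45  0  0  5]
body [[ 0.536 -0.303  0.183]
 [ 0.559 -0.194  0.222]
 [ 0.603 -0.141  0.24 ]]
```

Request:
{"method": "step_arm", "body": {"motion": [{"dx": 0, "dy": -0.02, "dz": 0.2, "wx": 0, "wy": 0, "wz": 0, "claw": 36}, {"dx": 0, "dy": -0.02, "dz": 0.4, "wx": 0, "wy": 0, "wz": 0, "claw": 36}, {"dx": 0, "dy": -0.02, "dz": 0.6, "wx": 0, "wy": 0, "wz": 0, "claw": 36}, {"dx": 0, "dy": -0.02, "dz": 0.8, "wx": 0, "wy": 0, "wz": 0, "claw": 36}, {"dx": 0, "dy": -0.02, "dz": 1, "wx": 0, "wy": 0, "wz": 0, "claw": 36}, {"dx": 0, "dy": -0.02, "dz": 1, "wx": 0, "wy": 0, "wz": 0, "claw": 36}, {"dx": 0, "dy": -0.02, "dz": 1, "wx": 0, "wy": 0, "wz": 0, "claw": 36}]}}

```text
clock: 16.4
tool_pos: [0.5721, -0.2402, 0.0542]
eef_rot: [-0.001, 1.0, 0.0, -0.0]
contact_force: [0.2, -0.5, -0.6]
opening: 0.443
finger_force: 14.8
```

Request:
{"method": "step_arm", "body": {"motion": [{"dx": 0, "dy": 0, "dz": 0.06, "wx": 0, "wy": 0, "wz": 0, "claw": 36}, {"dx": 0, "dy": 0, "dz": 0.12, "wx": 0, "wy": 0, "wz": 0, "claw": 36}, {"dx": 0, "dy": 0, "dz": 0.16, "wx": 0, "wy": 0, "wz": 0, "claw": 36}, {"dx": 0, "dy": 0, "dz": 0.16, "wx": 0, "wy": 0, "wz": 0, "claw": 36}, {"dx": 0, "dy": 0, "dz": 0.16, "wx": 0, "wy": 0, "wz": 0, "claw": 36}]}}

```text
clock: 16.9
tool_pos: [0.5722, -0.2404, 0.0419]
eef_rot: [-0.0, 1.0, 0.0, 0.0]
contact_force: [0.3, 0.5, -0.6]
opening: 0.442
finger_force: 14.8
```

Request:
{"method": "step_arm", "body": {"motion": [{"dx": 0, "dy": 0, "dz": 0.02, "wx": 0, "wy": 0, "wz": 0, "claw": 36}, {"dx": 0, "dy": 0, "dz": 0.035, "wx": 0, "wy": 0, "wz": 0, "claw": 36}, {"dx": 0, "dy": 0, "dz": 0.035, "wx": 0, "wy": 0, "wz": 0, "claw": 36}]}}

```text
clock: 17.2
tool_pos: [0.5721, -0.2403, 0.039]
eef_rot: [-0.0, 1.0, 0.0, -0.0]
contact_force: [0.0, 0.5, -0.7]
opening: 0.445
finger_force: 14.8
```

Request:
{"method": "step_arm", "body": {"motion": [{"dx": 0, "dy": 0, "dz": 0.015, "wx": 0, "wy": 0, "wz": 0, "claw": 36}, {"dx": 0, "dy": 0, "dz": 0.015, "wx": 0, "wy": 0, "wz": 0, "claw": 36}, {"dx": 0, "dy": 0, "dz": 0.015, "wx": 0, "wy": 0, "wz": 0, "claw": 36}]}}

```text
clock: 17.5
tool_pos: [0.5725, -0.2404, 0.0383]
eef_rot: [-0.0, 1.0, -0.0, 0.0]
contact_force: [-0.8, 0.6, 2.7]
opening: 0.441
finger_force: 15.0
```

Request:
{"method": "step_arm", "body": {"motion": [{"dx": 0, "dy": 0, "dz": -0.008, "wx": 0, "wy": 0, "wz": 0, "claw": 45}, {"dx": 0, "dy": 0, "dz": -0.008, "wx": 0, "wy": 0, "wz": 0, "claw": 62}, {"dx": 0, "dy": 0, "dz": -0.008, "wx": 0, "wy": 0, "wz": 0, "claw": 62}, {"dx": 0, "dy": 0, "dz": -0.008, "wx": 0, "wy": 0, "wz": 0, "claw": 62}, {"dx": 0, "dy": 0, "dz": -0.1, "wx": 0, "wy": 0, "wz": 0, "claw": 62}, {"dx": 0, "dy": 0, "dz": -0.4, "wx": 0, "wy": 0, "wz": 0, "claw": 62}, {"dx": 0, "dy": 0, "dz": -0.7, "wx": 0, "wy": 0, "wz": 0, "claw": 62}, {"dx": 0, "dy": 0, "dz": -1, "wx": 0, "wy": 0, "wz": 0, "claw": 62}]}}

```text
clock: 18.3
tool_pos: [0.5721, -0.2403, 0.1191]
eef_rot: [-0.001, 1.0, 0.0, -0.0]
contact_force: [0.0, 0.5, 0.6]
opening: 0.702
finger_force: 0.0
```

Request:
{"method": "step_arm", "body": {"motion": [{"dx": 0, "dy": 0, "dz": -0.5, "wx": 0, "wy": 0, "wz": 0, "claw": 62}, {"dx": -0.077, "dy": 0.45, "dz": -0.7, "wx": 0, "wy": 0, "wz": 0, "claw": 62}, {"dx": -0.077, "dy": 0.897, "dz": -0.7, "wx": 0, "wy": 0, "wz": 0, "claw": 62}]}}

```text
clock: 18.6
tool_pos: [0.5809, -0.1692, 0.1775]
eef_rot: [0.001, 1.0, -0.001, 0.004]
contact_force: [1.3, 0.2, 0.9]
opening: 0.702
finger_force: 0.0
```

Request:
{"method": "step_arm", "body": {"motion": [{"dx": -0.04, "dy": 0.45, "dz": 0, "wx": 0, "wy": 0, "wz": 0, "claw": 70}, {"dx": -0.077, "dy": 0.897, "dz": 0, "wx": 0, "wy": 0, "wz": 0, "claw": 70}]}}

```text
clock: 18.8
tool_pos: [0.5844, -0.0955, 0.1748]
eef_rot: [-0.0, 1.0, -0.0, 0.001]
contact_force: [1.0, -0.5, 0.5]
opening: 0.796
finger_force: 0.0
```

Request:
{"method": "step_arm", "body": {"motion": [{"dx": -0.04, "dy": 0.45, "dz": 0, "wx": 0, "wy": 0, "wz": 0, "claw": 70}, {"dx": -0.077, "dy": 0.897, "dz": 0, "wx": 0, "wy": 0, "wz": 0, "claw": 70}]}}

```text
clock: 19.0
tool_pos: [0.5905, -0.0236, 0.1745]
eef_rot: [-0.001, 1.0, 0.0, 0.0]
contact_force: [-0.1, 0.3, 0.1]
opening: 0.795
finger_force: 0.0
```

Request:
{"method": "step_arm", "body": {"motion": [{"dx": -0.04, "dy": 0.45, "dz": 0, "wx": 0, "wy": 0, "wz": 0, "claw": 70}, {"dx": -0.077, "dy": 0.897, "dz": 0, "wx": 0, "wy": 0, "wz": 0, "claw": 70}, {"dx": -0.077, "dy": 0.897, "dz": 0, "wx": 0, "wy": 0, "wz": 0, "claw": 70}, {"dx": -0.077, "dy": 0.897, "dz": 0, "wx": 0, "wy": 0, "wz": 0, "claw": 70}]}}

```text
clock: 19.4
tool_pos: [0.5964, 0.0477, 0.1743]
eef_rot: [-0.002, 1.0, 0.0, 0.0]
contact_force: [0.4, -0.5, 0.6]
opening: 0.798
finger_force: 0.0
```

```bash
python3 - <<'E'
from h import *
delta([.597,.047,.12],2.5)
im,d=snap('side'); W=cloud('side',d); a=cv2.resize(im[90:260,230:400,::-1],(600,600)); cv2.imwrite('pics/side6.png',a)
for nm,(x,y) in dict(jar=(.534,-.367),shk=(.5724,-.2404)).items():
    P=W[(np.hypot(W[...,0]-x,W[...,1]-y)<.04)&(W[...,2]>.02)&(W[...,2]<.13)]
    for a,b in((.02,.05),(.05,.08),(.08,.12)):
        Q=P[(P[:,2]>a)&(P[:,2]<b)]; print(nm,a,len(Q),((np.percentile(Q,3,axis=0)+np.percentile(Q,97,axis=0))/2).round(4) if len(Q) else '', Q[:,2].max().round(4) if len(Q) else '')
E
```

```text
t 19.4 pos [0.5964 0.0477 0.1743] az 90.19 d [-0.007 -0.009  0.679] w [1.000e-04 0.000e+00 4.872e-01] F [ 0.4 -0.5  0.6] open 0.798 ff 0.0 q7 1.1
jar 0.02 114 [ 0.5339 -0.3505  0.0346] 0.05
jar 0.05 126 [ 0.5338 -0.3524  0.0648] 0.0799
jar 0.08 180 [ 0.5337 -0.3634  0.0951] 0.1105
shk 0.02 50 [ 0.5587 -0.227   0.0352] 0.0499
shk 0.05 64 [ 0.5654 -0.2266  0.0651] 0.0796
shk 0.08 39 [ 0.5651 -0.2326  0.0859] 0.0923
```

View pics/side6.png

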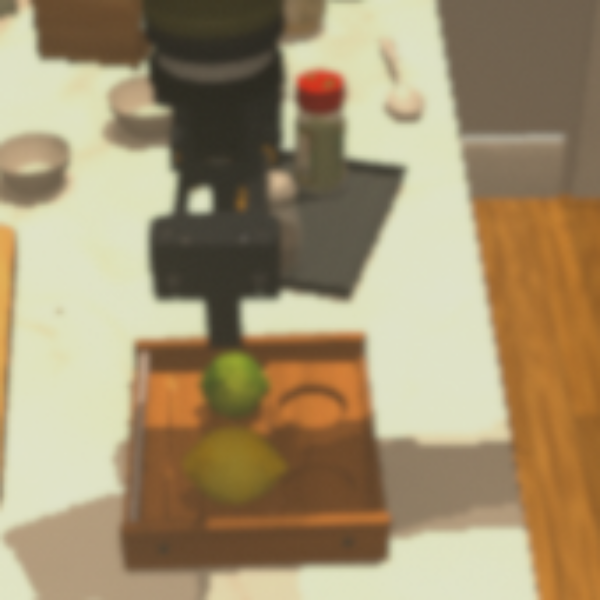

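The crop shows jar and shaker standing on the steel tray. The lemon's tips seem to point along x, at (185,465) and (288,465), not along y, so I'll check both fruits' axes in the first clouds.

```bash
python3 - <<'E'
from h import *
for n in('side','top'):
    z=np.load(n+'0.npz'); im=z['im']; W=cloud(n,z['d']); h=cv2.cvtColor(im,cv2.COLOR_RGB2HSV).astype(int); H,S,V=h[...,0],h[...,1],h[...,2]
    for nm,m,(x,y) in(('lemon',(H>20)&(H<34)&(S>140),(.597,.047)),('lime',(H>33)&(H<65)&(S>90),(.6,-.04))):
        m=m&(np.hypot(W[...,0]-x,W[...,1]-y)<.05)&(W[...,2]>.018)
        k,l,st,_=cv2.connectedComponentsWithStats(m.astype(np.uint8)); m=l==1+np.argmax(st[1:,4])
        P=W[m]; r=cv2.minAreaRect((P[:,:2]*1000).astype(np.float32)); e,v=np.linalg.eigh(np.cov(P[:,:2].T))
        print(n,nm,len(P),r,np.sqrt(e)*1000,'major az',np.degrees(np.arctan2(v[1,1],v[0,1])).round(),P.min(0).round(3),P.max(0).round(3))
        # height-sphere: top point
        Q=P[P[:,2]>np.percentile(P[:,2],90)]; print('   top pts',Q.mean(0).round(4))
        c=np.argwhere(m); print('   pix',c.min(0),c.max(0))
E
python3 - <<'E'
import cv2
im=cv2.imread('pics/top0.png'); cv2.imwrite('pics/c7.png',cv2.resize(im[145:230,280:375],None,fx=6,fy=6,interpolation=cv2.INTER_CUBIC))
E
```

```text
side lemon 403 ((596.1011962890625, 54.13026428222656), (49.210384368896484, 49.326194763183594), 46.20151138305664) [10.31777082 14.51473383] major az -176.0 [0.566 0.032 0.027] [0.627 0.076 0.064]
   top pts [0.5979 0.0511 0.062 ]
   pix [211 283] [231 309]
side lime 33 ((590.0747680664062, -35.529090881347656), (10.951473236083984, 21.662870407104492), 45.9986572265625) [3.22875594 6.75623154] major az 137.0 [ 0.582 -0.044  0.043] [ 0.602 -0.026  0.06 ]
   top pts [ 0.5946 -0.0369  0.0595]
   pix [191 295] [199 303]
top lemon 318 ((597.2085571289062, 47.44384002685547), (53.420650482177734, 53.14460754394531), 40.80280303955078) [12.14217679 15.63087262] major az 176.0 [0.566 0.025 0.039] [0.631 0.072 0.066]
   top pts [0.5995 0.0486 0.0641]
   pix [170 303] [193 320]
top lime 151 ((601.689453125, -40.59788513183594), (40.156036376953125, 33.277252197265625), 0.24431680142879486) [ 8.91510096 10.67590646] major az 170.0 [ 0.582 -0.057  0.042] [ 0.622 -0.024  0.063]
   top pts [ 0.5996 -0.0394  0.0605]
   pix [173 338] [187 350]
```

View pics/c7.png

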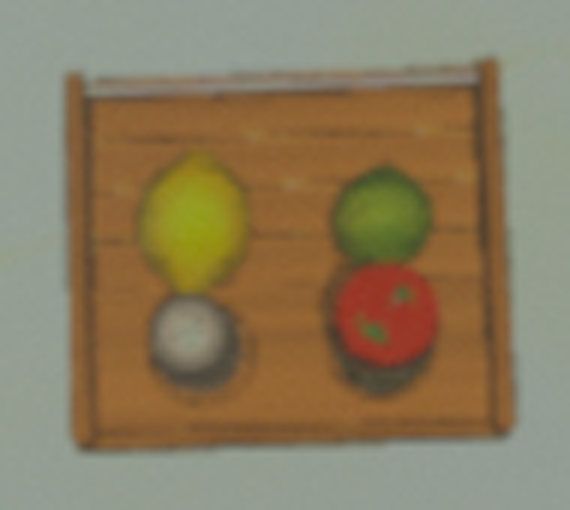

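The enlarged top view shows both fruits lying with their length along caddy x: lemon tips at (200,155) and (188,290), lime at (382,215). I can therefore grip across y as the hand stands now.

Request:
{"method": "step_arm", "body": {"motion": [{"dx": -0.025, "dy": -0.012, "dz": 0.25, "wx": 0, "wy": 0, "wz": 0, "claw": 62}, {"dx": -0.025, "dy": -0.012, "dz": 0.5, "wx": 0, "wy": 0, "wz": 0, "claw": 62}, {"dx": -0.025, "dy": -0.012, "dz": 0.75, "wx": 0, "wy": 0, "wz": 0, "claw": 62}, {"dx": -0.025, "dy": -0.012, "dz": 1, "wx": 0, "wy": 0, "wz": 0, "claw": 62}, {"dx": -0.025, "dy": -0.012, "dz": 1, "wx": 0, "wy": 0, "wz": 0, "claw": 62}, {"dx": -0.025, "dy": -0.012, "dz": 1, "wx": 0, "wy": 0, "wz": 0, "claw": 62}, {"dx": -0.025, "dy": -0.012, "dz": 1, "wx": 0, "wy": 0, "wz": 0, "claw": 62}]}}

```text
clock: 20.15
tool_pos: [0.5993, 0.045, 0.0951]
eef_rot: [0.0, 1.0, 0.0, 0.001]
contact_force: [-0.5, -0.1, -0.3]
opening: 0.704
finger_force: 0.0
```

```bash
python3 - <<'E'
from h import *
delta([.5985,.047,.022],90)
im,d=snap('side'); W=cloud('side',d); h=cv2.cvtColor(im,cv2.COLOR_RGB2HSV).astype(int); H,S,V=h[...,0],h[...,1],h[...,2]
m=(H>20)&(H<34)&(S>140)&(np.hypot(W[...,0]-.6,W[...,1]-.05)<.06)&(W[...,2]>.025); P=W[m]; print(len(P),np.percentile(P,[2,98],axis=0).round(4))
E
```

```text
t 20.15 pos [0.5993 0.045  0.0951] az 89.99 d [0.012 0.024 0.913] w [ 0.      0.0006 -0.0001] F [-0.5 -0.1 -0.3] open 0.704 ff 0.0 q7 1.06
347 [[0.5702 0.0474 0.031 ]
 [0.6219 0.0744 0.0625]]
```

Request:
{"method": "step_arm", "body": {"motion": [{"dx": 0.01, "dy": 0.03, "dz": 0.2, "wx": 0, "wy": 0, "wz": 0, "claw": 62}, {"dx": 0.01, "dy": 0.03, "dz": 0.4, "wx": 0, "wy": 0, "wz": 0, "claw": 62}, {"dx": 0.01, "dy": 0.03, "dz": 0.6, "wx": 0, "wy": 0, "wz": 0, "claw": 62}, {"dx": 0.01, "dy": 0.03, "dz": 0.75, "wx": 0, "wy": 0, "wz": 0, "claw": 62}, {"dx": 0.01, "dy": 0.03, "dz": 0.91, "wx": 0, "wy": 0, "wz": 0, "claw": 62}, {"dx": 0.01, "dy": 0.03, "dz": 0.91, "wx": 0, "wy": 0, "wz": 0, "claw": 62}, {"dx": 0.01, "dy": 0.03, "dz": 0.91, "wx": 0, "wy": 0, "wz": 0, "claw": 62}]}}

```text
clock: 20.9
tool_pos: [0.5977, 0.0482, 0.021]
eef_rot: [-0.001, 1.0, 0.0, -0.0]
contact_force: [0.9, -0.3, -0.5]
opening: 0.704
finger_force: 0.0
```

Request:
{"method": "step_arm", "body": {"motion": [{"dx": 0, "dy": 0, "dz": 0, "wx": 0, "wy": 0, "wz": 0, "claw": 54}, {"dx": 0, "dy": 0, "dz": 0, "wx": 0, "wy": 0, "wz": 0, "claw": 44}, {"dx": 0, "dy": 0, "dz": 0, "wx": 0, "wy": 0, "wz": 0, "claw": 44}, {"dx": 0, "dy": 0, "dz": 0, "wx": 0, "wy": 0, "wz": 0, "claw": 44}, {"dx": 0, "dy": 0, "dz": 0, "wx": 0, "wy": 0, "wz": 0, "claw": 44}], "force": 10}}

```text
clock: 21.4
tool_pos: [0.5982, 0.0481, 0.0216]
eef_rot: [-0.0, 1.0, 0.0, 0.001]
contact_force: [-0.1, -0.8, 3.4]
opening: 0.57
finger_force: 9.8
```

```bash
python3 - <<'E'
from h import *
delta([.5985,.047,.022],90)
E
```

```text
t 21.4 pos [0.5982 0.0481 0.0216] az 90.05 d [-0.004 -0.014 -0.004] w [0.     0.0004 0.0003] F [-0.1 -0.8  3.4] open 0.57 ff 9.75446252630718 q7 1.01
```

Request:
{"method": "step_arm", "body": {"motion": [{"dx": 0, "dy": 0, "dz": -0.06, "wx": 0, "wy": 0, "wz": 0, "claw": 44}, {"dx": 0, "dy": 0, "dz": -0.2, "wx": 0, "wy": 0, "wz": 0, "claw": 44}, {"dx": 0, "dy": 0, "dz": -0.4, "wx": 0, "wy": 0, "wz": 0, "claw": 44}, {"dx": 0, "dy": 0, "dz": -0.6, "wx": 0, "wy": 0, "wz": 0, "claw": 44}, {"dx": 0, "dy": 0, "dz": -0.8, "wx": 0, "wy": 0, "wz": 0, "claw": 44}, {"dx": 0, "dy": 0, "dz": -1, "wx": 0, "wy": 0, "wz": 0, "claw": 44}, {"dx": 0, "dy": 0, "dz": -1, "wx": 0, "wy": 0, "wz": 0, "claw": 44}]}}

```text
clock: 22.1
tool_pos: [0.5995, 0.0485, 0.1042]
eef_rot: [-0.0, 1.0, 0.001, 0.003]
contact_force: [0.4, 0.0, -1.4]
opening: 0.57
finger_force: 9.9
```

Request:
{"method": "step_arm", "body": {"motion": [{"dx": 0.02, "dy": 0.15, "dz": -0.05, "wx": 0, "wy": 0, "wz": 0, "claw": 44}, {"dx": 0.04, "dy": 0.35, "dz": -0.1, "wx": 0, "wy": 0, "wz": 0, "claw": 44}, {"dx": 0.07, "dy": 0.55, "dz": -0.15, "wx": 0, "wy": 0, "wz": 0, "claw": 44}, {"dx": 0.098, "dy": 0.753, "dz": -0.2, "wx": 0, "wy": 0, "wz": 0, "claw": 44}]}}

```text
clock: 22.5
tool_pos: [0.5891, 0.1111, 0.1171]
eef_rot: [-0.001, 1.0, 0.0, -0.0]
contact_force: [-0.3, -0.0, -0.7]
opening: 0.572
finger_force: 9.9
```

Request:
{"method": "step_arm", "body": {"motion": [{"dx": 0.02, "dy": 0.19, "dz": 0, "wx": 0, "wy": 0, "wz": 0, "claw": 44}, {"dx": 0.05, "dy": 0.38, "dz": 0, "wx": 0, "wy": 0, "wz": 0, "claw": 44}, {"dx": 0.07, "dy": 0.57, "dz": 0, "wx": 0, "wy": 0, "wz": 0, "claw": 44}, {"dx": 0.098, "dy": 0.753, "dz": 0, "wx": 0, "wy": 0, "wz": 0, "claw": 44}]}}

```text
clock: 22.9
tool_pos: [0.5816, 0.17, 0.1169]
eef_rot: [-0.001, 1.0, 0.0, -0.0]
contact_force: [0.2, 0.3, -0.7]
opening: 0.573
finger_force: 9.9
```

Request:
{"method": "step_arm", "body": {"motion": [{"dx": 0.02, "dy": 0.19, "dz": 0, "wx": 0, "wy": 0, "wz": 0, "claw": 44}, {"dx": 0.05, "dy": 0.38, "dz": 0, "wx": 0, "wy": 0, "wz": 0, "claw": 44}, {"dx": 0.07, "dy": 0.57, "dz": 0, "wx": 0, "wy": 0, "wz": 0, "claw": 44}, {"dx": 0.098, "dy": 0.753, "dz": 0, "wx": 0, "wy": 0, "wz": 0, "claw": 44}]}}

```text
clock: 23.3
tool_pos: [0.5739, 0.2302, 0.1171]
eef_rot: [-0.001, 1.0, 0.0, 0.0]
contact_force: [0.6, -0.5, -1.1]
opening: 0.574
finger_force: 9.9
```

Request:
{"method": "step_arm", "body": {"motion": [{"dx": 0.02, "dy": 0.19, "dz": 0, "wx": 0, "wy": 0, "wz": 0, "claw": 44}, {"dx": 0.05, "dy": 0.38, "dz": 0, "wx": 0, "wy": 0, "wz": 0, "claw": 44}, {"dx": 0.07, "dy": 0.57, "dz": 0, "wx": 0, "wy": 0, "wz": 0, "claw": 44}, {"dx": 0.098, "dy": 0.753, "dz": 0, "wx": 0, "wy": 0, "wz": 0, "claw": 44}, {"dx": 0.098, "dy": 0.753, "dz": 0, "wx": 0, "wy": 0, "wz": 0, "claw": 44}, {"dx": 0.098, "dy": 0.753, "dz": 0, "wx": 0, "wy": 0, "wz": 0, "claw": 44}]}}

```text
clock: 23.9
tool_pos: [0.566, 0.289, 0.117]
eef_rot: [-0.001, 1.0, -0.0, -0.0]
contact_force: [-0.3, -0.7, -1.7]
opening: 0.576
finger_force: 9.9
```

Request:
{"method": "step_arm", "body": {"motion": [{"dx": 0, "dy": 0, "dz": 0, "wx": 0, "wy": 0, "wz": -0.04, "claw": 44}, {"dx": 0, "dy": 0, "dz": 0, "wx": 0, "wy": 0, "wz": -0.08, "claw": 44}, {"dx": 0, "dy": 0, "dz": 0, "wx": 0, "wy": 0, "wz": -0.12, "claw": 44}, {"dx": 0, "dy": 0, "dz": 0, "wx": 0, "wy": 0, "wz": -0.16, "claw": 44}, {"dx": 0, "dy": 0, "dz": 0, "wx": 0, "wy": 0, "wz": -0.2, "claw": 44}, {"dx": 0, "dy": 0, "dz": 0, "wx": 0, "wy": 0, "wz": -0.242, "claw": 44}, {"dx": 0, "dy": 0, "dz": 0, "wx": 0, "wy": 0, "wz": -0.242, "claw": 44}, {"dx": 0, "dy": 0, "dz": 0, "wx": 0, "wy": 0, "wz": -0.242, "claw": 44}]}}

```text
clock: 24.7
tool_pos: [0.5665, 0.2878, 0.117]
eef_rot: [-0.369, 0.929, -0.0, -0.0]
contact_force: [0.2, 1.2, 0.0]
opening: 0.575
finger_force: 9.9
```

```bash
python3 - <<'E'
from h import *
delta([.5667,.289,.04],133.6)
im,d=snap('side'); W=cloud('side',d); h=cv2.cvtColor(im,cv2.COLOR_RGB2HSV).astype(int); H,S,V=h[...,0],h[...,1],h[...,2]
a=cv2.resize(im[190:370,230:400,::-1],(567,600)); cv2.imwrite('pics/side8.png',a)
m=(H>20)&(H<34)&(S>140)&(np.hypot(W[...,0]-.567,W[...,1]-.289)<.07)&(W[...,2]>.07); P=W[m]; print(len(P),np.percentile(P,[2,50,98],axis=0).round(4))
E
```

```text
t 24.7 pos [0.5665 0.2878 0.117 ] az 133.35 d [-0.013  0.009  0.962] w [-0.0002 -0.0002 -0.0014] F [0.2 1.2 0. ] open 0.575 ff 9.897482544656668 q7 1.32
377 [[0.5578 0.2757 0.1302]
 [0.5765 0.3082 0.1462]
 [0.5911 0.3173 0.158 ]]
```

View pics/side8.png

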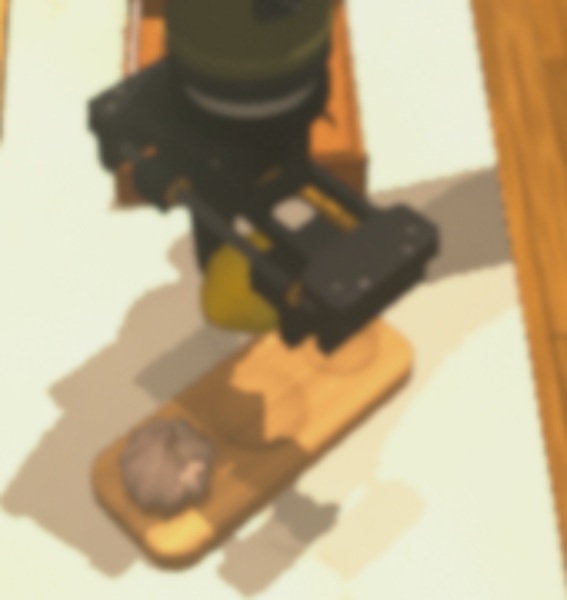

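The side crop shows the lemon held at (235,290) above the tray, its length along the tray and its tip clear of the garlic at (165,465). I'll lower it until the fingertips are about 2 mm over the tray's top.

Request:
{"method": "step_arm", "body": {"motion": [{"dx": -0.01, "dy": 0.01, "dz": 0.2, "wx": 0, "wy": 0, "wz": 0, "claw": 44}, {"dx": -0.01, "dy": 0.01, "dz": 0.4, "wx": 0, "wy": 0, "wz": 0, "claw": 44}, {"dx": -0.01, "dy": 0.01, "dz": 0.6, "wx": 0, "wy": 0, "wz": 0, "claw": 44}, {"dx": -0.01, "dy": 0.01, "dz": 0.8, "wx": 0, "wy": 0, "wz": 0, "claw": 44}, {"dx": -0.01, "dy": 0.01, "dz": 1, "wx": 0, "wy": 0, "wz": 0, "claw": 44}, {"dx": -0.01, "dy": 0.01, "dz": 1, "wx": 0, "wy": 0, "wz": 0, "claw": 44}, {"dx": -0.01, "dy": 0.01, "dz": 1, "wx": 0, "wy": 0, "wz": 0, "claw": 44}]}}

```text
clock: 25.45
tool_pos: [0.5659, 0.2903, 0.0366]
eef_rot: [-0.372, 0.928, 0.0, -0.0]
contact_force: [1.0, 0.2, -0.8]
opening: 0.573
finger_force: 9.9
```

```bash
python3 - <<'E'
from h import *
delta([.5667,.289,.0222],133.6)
im,d=snap('side'); W=cloud('side',d); h=cv2.cvtColor(im,cv2.COLOR_RGB2HSV).astype(int); H,S,V=h[...,0],h[...,1],h[...,2]
m=(H>20)&(H<34)&(S>160)&(np.hypot(W[...,0]-.567,W[...,1]-.289)<.07)&(W[...,2]>.03); P=W[m]-[.5667,.289,0]; a=P[:,:2]@[.724,.69]
print(len(P),np.percentile(a,[1,99]))
E
```

```text
t 25.45 pos [0.5659 0.2903 0.0366] az 133.62 d [ 0.004 -0.018  0.18 ] w [ 0.0001 -0.0002  0.0001] F [ 1.   0.2 -0.8] open 0.573 ff 9.897017269931894 q7 1.27
274 [-0.00383808  0.03344991]
```

Request:
{"method": "step_arm", "body": {"motion": [{"dx": 0, "dy": -0.015, "dz": 0.06, "wx": 0, "wy": 0, "wz": 0, "claw": 44}, {"dx": 0, "dy": -0.015, "dz": 0.12, "wx": 0, "wy": 0, "wz": 0, "claw": 44}, {"dx": 0, "dy": -0.015, "dz": 0.175, "wx": 0, "wy": 0, "wz": 0, "claw": 44}, {"dx": 0, "dy": -0.015, "dz": 0.175, "wx": 0, "wy": 0, "wz": 0, "claw": 44}, {"dx": 0, "dy": -0.015, "dz": 0.175, "wx": 0, "wy": 0, "wz": 0, "claw": 44}]}}

```text
clock: 26.0
tool_pos: [0.5669, 0.2893, 0.023]
eef_rot: [-0.372, 0.928, -0.0, -0.0]
contact_force: [-0.0, -0.5, -0.7]
opening: 0.572
finger_force: 9.9
```

Request:
{"method": "step_arm", "body": {"motion": [{"dx": 0, "dy": 0, "dz": 0, "wx": 0, "wy": 0, "wz": 0, "claw": 52}, {"dx": 0, "dy": 0, "dz": 0, "wx": 0, "wy": 0, "wz": 0, "claw": 56}, {"dx": 0, "dy": 0, "dz": 0, "wx": 0, "wy": 0, "wz": 0, "claw": 64}, {"dx": 0, "dy": 0, "dz": 0, "wx": 0, "wy": 0, "wz": 0, "claw": 66}, {"dx": 0, "dy": 0, "dz": 0, "wx": 0, "wy": 0, "wz": 0, "claw": 66}]}}

```text
clock: 26.5
tool_pos: [0.5671, 0.2895, 0.0232]
eef_rot: [-0.372, 0.928, 0.0, 0.0]
contact_force: [-0.3, 0.5, -0.1]
opening: 0.749
finger_force: 0.0
```

Request:
{"method": "step_arm", "body": {"motion": [{"dx": 0, "dy": 0, "dz": -0.2, "wx": 0, "wy": 0, "wz": 0, "claw": 66}, {"dx": 0, "dy": 0, "dz": -0.5, "wx": 0, "wy": 0, "wz": 0, "claw": 66}, {"dx": 0, "dy": 0, "dz": -1, "wx": 0, "wy": 0, "wz": 0, "claw": 66}]}}

```text
clock: 26.8
tool_pos: [0.5657, 0.2884, 0.1031]
eef_rot: [-0.372, 0.928, -0.0, -0.002]
contact_force: [0.9, 0.7, 1.2]
opening: 0.748
finger_force: 0.0
```

Request:
{"method": "step_arm", "body": {"motion": [{"dx": 0, "dy": 0, "dz": -0.5, "wx": 0, "wy": 0, "wz": 0, "claw": 66}, {"dx": 0, "dy": 0, "dz": -0.9, "wx": 0, "wy": 0, "wz": 0, "claw": 66}, {"dx": 0, "dy": 0, "dz": -0.9, "wx": 0, "wy": 0, "wz": 0.04, "claw": 66}, {"dx": 0, "dy": 0, "dz": -0.9, "wx": 0, "wy": 0, "wz": 0.085, "claw": 66}, {"dx": 0, "dy": 0, "dz": -0.9, "wx": 0, "wy": 0, "wz": 0.13, "claw": 66}, {"dx": 0, "dy": 0, "dz": -0.9, "wx": 0, "wy": 0, "wz": 0.175, "claw": 66}, {"dx": 0, "dy": 0, "dz": -0.9, "wx": 0, "wy": 0, "wz": 0.22, "claw": 66}, {"dx": 0, "dy": 0, "dz": -0.9, "wx": 0, "wy": 0, "wz": 0.242, "claw": 66}]}}

```text
clock: 27.6
tool_pos: [0.5668, 0.2897, 0.1765]
eef_rot: [0.001, 1.0, 0.0, 0.0]
contact_force: [-0.3, 1.2, -0.0]
opening: 0.752
finger_force: 0.0
```

```bash
cat > fr.py <<'E'
from h import *
import sys
c=np.array([.5667,.289]); yt=np.array([.724,.69]); xt=np.array([.69,-.724])
for n in('side','top'):
    im,d=snap(n,sys.argv[1]+n+'.png'); W=cloud(n,d); h=cv2.cvtColor(im,cv2.COLOR_RGB2HSV).astype(int); H,S=h[...,0],h[...,1]
    a=(W[...,:2]-c)@xt; b=(W[...,:2]-c)@yt
    for nm,lo,hi in(('lemon',-.039,.039),('lime',-.1,-.04),('garlic',.04,.1)):
        m=(abs(a)<.045)&(b>lo)&(b<hi)&(W[...,2]>.027)&(W[...,2]<.08)
        if m.sum()<20: print(n,nm,m.sum()); continue
        top=m&(W[...,2]>np.percentile(W[m][:,2],85))
        print(n,nm,m.sum(),'x',np.percentile(a[m],[2,98]).round(4),'y',np.percentile(b[m],[2,98]).round(4),'ztop',np.percentile(W[m][:,2],98).round(4),'topctr',a[top].mean().round(4),b[top].mean().round(4))
E
python3 fr.py a; python3 -c "
from h import *
delta([.600,-.040,.15],90)"
```

```text
side lemon 727 x [-0.0301  0.013 ] y [-0.0258  0.0325] ztop 0.0644 topctr -0.0048 0.0012
side lime 0
side garlic 607 x [-0.0234  0.0196] y [0.0484 0.094 ] ztop 0.0633 topctr -0.0008 0.0698
top lemon 213 x [-0.0293  0.0128] y [-0.0324  0.013 ] ztop 0.0637 topctr -0.0101 -0.0056
top lime 0
top garlic 0
t 27.7 pos [0.5669 0.2897 0.1764] az 90.09 d [-0.408 -4.122  0.327] w [0.0002 0.0003 0.0005] F [-0.  -0.4 -0.5] open 0.753 ff 0.0 q7 0.77
```

Request:
{"method": "step_arm", "body": {"motion": [{"dx": -0.04, "dy": -0.4, "dz": 0, "wx": 0, "wy": 0, "wz": 0, "claw": 62}, {"dx": -0.083, "dy": -0.824, "dz": 0, "wx": 0, "wy": 0, "wz": 0, "claw": 62}]}}

```text
clock: 27.9
tool_pos: [0.5733, 0.2245, 0.1759]
eef_rot: [-0.003, 1.0, 0.001, 0.0]
contact_force: [0.4, -0.2, -0.1]
opening: 0.704
finger_force: 0.0
```

Request:
{"method": "step_arm", "body": {"motion": [{"dx": -0.04, "dy": -0.4, "dz": 0, "wx": 0, "wy": 0, "wz": 0, "claw": 62}, {"dx": -0.083, "dy": -0.824, "dz": 0, "wx": 0, "wy": 0, "wz": 0, "claw": 62}]}}

```text
clock: 28.1
tool_pos: [0.5804, 0.1567, 0.1759]
eef_rot: [-0.002, 1.0, 0.0, 0.0]
contact_force: [1.1, 0.4, -0.2]
opening: 0.703
finger_force: 0.0
```

Request:
{"method": "step_arm", "body": {"motion": [{"dx": -0.04, "dy": -0.4, "dz": 0, "wx": 0, "wy": 0, "wz": 0, "claw": 62}, {"dx": -0.083, "dy": -0.824, "dz": 0, "wx": 0, "wy": 0, "wz": 0, "claw": 62}]}}

```text
clock: 28.3
tool_pos: [0.5872, 0.0907, 0.1759]
eef_rot: [-0.002, 1.0, 0.0, 0.0]
contact_force: [-0.0, -0.1, 0.2]
opening: 0.702
finger_force: 0.0
```

Request:
{"method": "step_arm", "body": {"motion": [{"dx": -0.04, "dy": -0.4, "dz": 0, "wx": 0, "wy": 0, "wz": 0, "claw": 62}, {"dx": -0.083, "dy": -0.824, "dz": 0, "wx": 0, "wy": 0, "wz": 0, "claw": 62}]}}

```text
clock: 28.5
tool_pos: [0.5939, 0.0247, 0.1759]
eef_rot: [-0.002, 1.0, 0.0, 0.0]
contact_force: [-0.1, 0.1, 0.4]
opening: 0.707
finger_force: 0.0
```

Request:
{"method": "step_arm", "body": {"motion": [{"dx": -0.04, "dy": -0.4, "dz": 0.2, "wx": 0, "wy": 0, "wz": 0, "claw": 62}, {"dx": -0.083, "dy": -0.824, "dz": 0.5, "wx": 0, "wy": 0, "wz": 0, "claw": 62}, {"dx": -0.083, "dy": -0.824, "dz": 0.95, "wx": 0, "wy": 0, "wz": 0, "claw": 62}, {"dx": -0.083, "dy": -0.824, "dz": 0.95, "wx": 0, "wy": 0, "wz": 0, "claw": 62}, {"dx": -0.083, "dy": -0.824, "dz": 0.95, "wx": 0, "wy": 0, "wz": 0, "claw": 62}, {"dx": -0.083, "dy": -0.824, "dz": 0.95, "wx": 0, "wy": 0, "wz": 0, "claw": 62}]}}

```text
clock: 29.1
tool_pos: [0.6017, -0.0385, 0.101]
eef_rot: [-0.002, 1.0, 0.001, 0.001]
contact_force: [0.9, -0.4, 0.1]
opening: 0.705
finger_force: 0.0
```

```bash
python3 fr.py b; python3 - <<'E'
from h import *
delta([.600,-.040,.0235],90)
im,d=snap('side'); W=cloud('side',d); h=cv2.cvtColor(im,cv2.COLOR_RGB2HSV).astype(int); H,S,V=h[...,0],h[...,1],h[...,2]
m=(H>33)&(H<70)&(S>80)&(np.hypot(W[...,0]-.6,W[...,1]+.04)<.05)&(W[...,2]>.02)&(W[...,2]<.07); P=W[m]; print(len(P),np.percentile(P,[2,50,98],axis=0).round(4))
a=cv2.resize(im[150:370,230:400,::-1],(463,600)); cv2.imwrite('pics/side9.png',a)
E
```

```text
side lemon 728 x [-0.0301  0.0137] y [-0.0256  0.0321] ztop 0.0642 topctr -0.0049 0.0011
side lime 0
side garlic 609 x [-0.0238  0.0192] y [0.0482 0.0938] ztop 0.0635 topctr -0.0008 0.0697
top lemon 356 x [-0.0288  0.0172] y [-0.0314  0.028 ] ztop 0.0655 topctr -0.0056 0.0009
top lime 0
top garlic 270 x [-0.0225  0.0231] y [0.0447 0.0893] ztop 0.0618 topctr -0.0006 0.0672
t 29.2 pos [ 0.6017 -0.0389  0.101 ] az 90.17 d [ 0.024 -0.014  0.969] w [0.0002 0.001  0.001 ] F [-0.4 -0.5  0. ] open 0.701 ff 0.0 q7 1.19
24 [[ 0.5804 -0.0372  0.0407]
 [ 0.6016 -0.032   0.0504]
 [ 0.6198 -0.0273  0.0575]]
```

View pics/side9.png

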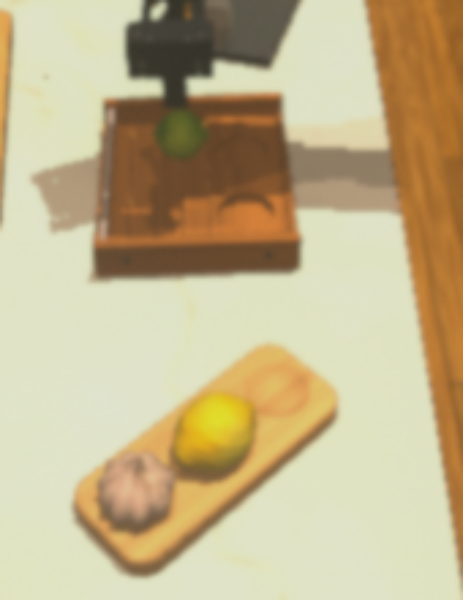

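The crop shows the lemon seated in the wide hollow at (213,433), garlic untouched at (135,490), and the hand over the lime at (182,133). Measured, the lemon sits about 5–6 mm off in tray x, which is inside the limit. Now I'll take the lime.

Request:
{"method": "step_arm", "body": {"motion": [{"dx": 0.02, "dy": -0.01, "dz": 0.2, "wx": 0, "wy": 0, "wz": 0, "claw": 56}, {"dx": 0.02, "dy": -0.01, "dz": 0.35, "wx": 0, "wy": 0, "wz": 0, "claw": 56}, {"dx": 0.02, "dy": -0.01, "dz": 0.5, "wx": 0, "wy": 0, "wz": 0, "claw": 56}, {"dx": 0.02, "dy": -0.01, "dz": 0.65, "wx": 0, "wy": 0, "wz": 0, "claw": 56}, {"dx": 0.02, "dy": -0.01, "dz": 0.8, "wx": 0, "wy": 0, "wz": 0, "claw": 56}, {"dx": 0.02, "dy": -0.01, "dz": 0.97, "wx": 0, "wy": 0, "wz": 0, "claw": 56}, {"dx": 0.02, "dy": -0.01, "dz": 0.97, "wx": 0, "wy": 0, "wz": 0, "claw": 56}, {"dx": 0.02, "dy": -0.01, "dz": 0.97, "wx": 0, "wy": 0, "wz": 0, "claw": 56}]}}

```text
clock: 30.05
tool_pos: [0.5987, -0.041, 0.0211]
eef_rot: [-0.001, 1.0, 0.0, -0.0]
contact_force: [0.9, -0.9, -0.7]
opening: 0.636
finger_force: 0.0
```

Request:
{"method": "step_arm", "body": {"motion": [{"dx": 0, "dy": 0, "dz": 0, "wx": 0, "wy": 0, "wz": 0, "claw": 50}, {"dx": 0, "dy": 0, "dz": 0, "wx": 0, "wy": 0, "wz": 0, "claw": 38}, {"dx": 0, "dy": 0, "dz": 0, "wx": 0, "wy": 0, "wz": 0, "claw": 38}, {"dx": 0, "dy": 0, "dz": 0, "wx": 0, "wy": 0, "wz": 0, "claw": 38}, {"dx": 0, "dy": 0, "dz": 0, "wx": 0, "wy": 0, "wz": 0, "claw": 38}], "force": 8}}

```text
clock: 30.55
tool_pos: [0.5994, -0.041, 0.022]
eef_rot: [-0.0, 1.0, 0.0, 0.001]
contact_force: [0.4, -0.2, 3.5]
opening: 0.511
finger_force: 8.0
```

```bash
python3 -c "
from h import *
delta([.5175,.242,.11],90)"
```

```text
t 30.55 pos [ 0.5994 -0.041   0.022 ] az 90.06 d [ 1.019  3.538 -1.1  ] w [0.0001 0.0003 0.0003] F [ 0.4 -0.2  3.5] open 0.511 ff 8.015561557358524 q7 1.14
```

Request:
{"method": "step_arm", "body": {"motion": [{"dx": 0, "dy": 0, "dz": -0.06, "wx": 0, "wy": 0, "wz": 0, "claw": 38}, {"dx": 0, "dy": 0, "dz": -0.2, "wx": 0, "wy": 0, "wz": 0, "claw": 38}, {"dx": 0, "dy": 0, "dz": -0.4, "wx": 0, "wy": 0, "wz": 0, "claw": 38}, {"dx": 0, "dy": 0, "dz": -0.6, "wx": 0, "wy": 0, "wz": 0, "claw": 38}, {"dx": 0, "dy": 0, "dz": -0.8, "wx": 0, "wy": 0, "wz": 0, "claw": 38}, {"dx": 0, "dy": 0, "dz": -1, "wx": 0, "wy": 0, "wz": 0, "claw": 38}, {"dx": 0, "dy": 0, "dz": -1, "wx": 0, "wy": 0, "wz": 0, "claw": 38}]}}

```text
clock: 31.25
tool_pos: [0.6007, -0.041, 0.1047]
eef_rot: [-0.0, 1.0, 0.0, 0.003]
contact_force: [-0.2, 0.6, -0.3]
opening: 0.511
finger_force: 8.0
```

Request:
{"method": "step_arm", "body": {"motion": [{"dx": 0.06, "dy": 0.2, "dz": -0.05, "wx": 0, "wy": 0, "wz": 0, "claw": 38}, {"dx": 0.12, "dy": 0.42, "dz": -0.1, "wx": 0, "wy": 0, "wz": 0, "claw": 38}, {"dx": 0.19, "dy": 0.66, "dz": -0.15, "wx": 0, "wy": 0, "wz": 0, "claw": 38}, {"dx": 0.255, "dy": 0.885, "dz": -0.2, "wx": 0, "wy": 0, "wz": 0, "claw": 38}]}}

```text
clock: 31.65
tool_pos: [0.577, 0.0322, 0.1172]
eef_rot: [-0.001, 1.0, 0.0, -0.001]
contact_force: [0.4, 0.2, 0.1]
opening: 0.505
finger_force: 8.0
```

Request:
{"method": "step_arm", "body": {"motion": [{"dx": 0.06, "dy": 0.22, "dz": 0, "wx": 0, "wy": 0, "wz": 0, "claw": 38}, {"dx": 0.12, "dy": 0.44, "dz": 0, "wx": 0, "wy": 0, "wz": 0, "claw": 38}, {"dx": 0.19, "dy": 0.66, "dz": 0, "wx": 0, "wy": 0, "wz": 0, "claw": 38}, {"dx": 0.255, "dy": 0.885, "dz": 0, "wx": 0, "wy": 0, "wz": 0, "claw": 38}]}}

```text
clock: 32.05
tool_pos: [0.5563, 0.1026, 0.1171]
eef_rot: [-0.001, 1.0, 0.0, -0.001]
contact_force: [-0.5, 0.4, -0.4]
opening: 0.507
finger_force: 8.0
```

Request:
{"method": "step_arm", "body": {"motion": [{"dx": 0.06, "dy": 0.22, "dz": 0, "wx": 0, "wy": 0, "wz": 0, "claw": 38}, {"dx": 0.12, "dy": 0.44, "dz": 0, "wx": 0, "wy": 0, "wz": 0, "claw": 38}, {"dx": 0.19, "dy": 0.66, "dz": 0, "wx": 0, "wy": 0, "wz": 0, "claw": 38}, {"dx": 0.255, "dy": 0.885, "dz": 0, "wx": 0, "wy": 0, "wz": 0, "claw": 38}]}}

```text
clock: 32.45
tool_pos: [0.5357, 0.1732, 0.117]
eef_rot: [-0.001, 1.0, 0.0, -0.001]
contact_force: [-0.2, -0.2, -0.1]
opening: 0.51
finger_force: 8.0
```

Request:
{"method": "step_arm", "body": {"motion": [{"dx": 0.06, "dy": 0.22, "dz": 0, "wx": 0, "wy": 0, "wz": 0, "claw": 38}, {"dx": 0.12, "dy": 0.44, "dz": 0, "wx": 0, "wy": 0, "wz": 0, "claw": 38}, {"dx": 0.19, "dy": 0.66, "dz": 0, "wx": 0, "wy": 0, "wz": 0, "claw": 38}, {"dx": 0.255, "dy": 0.885, "dz": 0, "wx": 0, "wy": 0, "wz": 0, "claw": 38}, {"dx": 0.255, "dy": 0.885, "dz": 0, "wx": 0, "wy": 0, "wz": 0, "claw": 38}, {"dx": 0.255, "dy": 0.885, "dz": 0, "wx": 0, "wy": 0, "wz": 0, "claw": 38}]}}

```text
clock: 33.05
tool_pos: [0.516, 0.2422, 0.1171]
eef_rot: [-0.001, 1.0, -0.0, -0.001]
contact_force: [0.0, -0.7, 0.4]
opening: 0.508
finger_force: 8.0
```

Request:
{"method": "step_arm", "body": {"motion": [{"dx": 0, "dy": 0, "dz": 0, "wx": 0, "wy": 0, "wz": -0.04, "claw": 38}, {"dx": 0, "dy": 0, "dz": 0, "wx": 0, "wy": 0, "wz": -0.08, "claw": 38}, {"dx": 0, "dy": 0, "dz": 0, "wx": 0, "wy": 0, "wz": -0.12, "claw": 38}, {"dx": 0, "dy": 0, "dz": 0, "wx": 0, "wy": 0, "wz": -0.16, "claw": 38}, {"dx": 0, "dy": 0, "dz": 0, "wx": 0, "wy": 0, "wz": -0.2, "claw": 38}, {"dx": 0, "dy": 0, "dz": 0, "wx": 0, "wy": 0, "wz": -0.242, "claw": 38}, {"dx": 0, "dy": 0, "dz": 0, "wx": 0, "wy": 0, "wz": -0.242, "claw": 38}, {"dx": 0, "dy": 0, "dz": 0, "wx": 0, "wy": 0, "wz": -0.242, "claw": 38}]}}

```text
clock: 33.85
tool_pos: [0.5172, 0.2408, 0.1173]
eef_rot: [-0.369, 0.929, -0.0, -0.0]
contact_force: [0.2, 0.0, -1.5]
opening: 0.506
finger_force: 8.0
```

```bash
python3 - <<'E'
from h import *
delta([.5175,.242,.0225],133.6)
im,d=snap('side'); W=cloud('side',d); h=cv2.cvtColor(im,cv2.COLOR_RGB2HSV).astype(int); H,S,V=h[...,0],h[...,1],h[...,2]
a=cv2.resize(im[190:370,230:400,::-1],(567,600)); cv2.imwrite('pics/side10.png',a)
m=(H>33)&(H<70)&(S>80)&(np.hypot(W[...,0]-.5175,W[...,1]-.242)<.06)&(W[...,2]>.07); P=W[m]; b=(P[:,:2]-[.5667,.289])@[.724,.69]; print(len(P),np.percentile(P,[2,50,98],axis=0).round(4),np.percentile(b,[2,98]))
E
```

```text
t 33.85 pos [0.5172 0.2408 0.1173] az 133.35 d [-0.015  0.009  1.185] w [-0.0001 -0.0003 -0.0014] F [ 0.2  0.  -1.5] open 0.506 ff 7.9917141719852225 q7 1.28
141 [[0.5167 0.2429 0.1322]
 [0.5274 0.2571 0.1437]
 [0.5363 0.2647 0.1508]] [-0.0590327  -0.04334251]
```

View pics/side10.png

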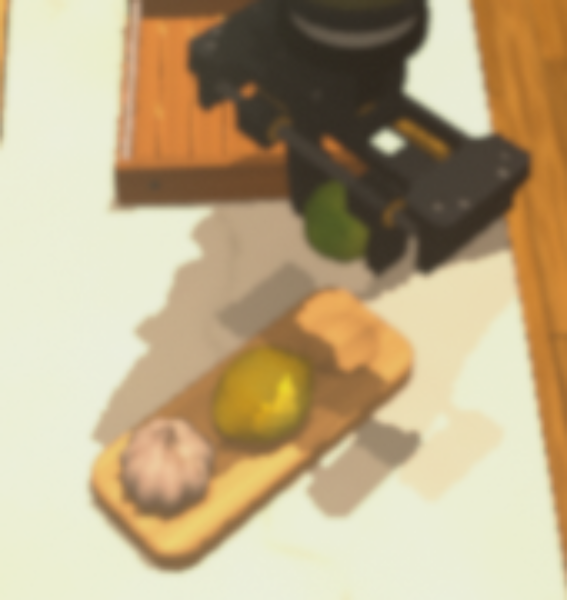

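The lime hangs at (337,222) over the free hollow, and lemon and garlic are in place below. I'll lower it and release.

Request:
{"method": "step_arm", "body": {"motion": [{"dx": -0.015, "dy": 0.01, "dz": 0.2, "wx": 0, "wy": 0, "wz": 0, "claw": 38}, {"dx": -0.015, "dy": 0.01, "dz": 0.4, "wx": 0, "wy": 0, "wz": 0, "claw": 38}, {"dx": -0.015, "dy": 0.01, "dz": 0.6, "wx": 0, "wy": 0, "wz": 0, "claw": 38}, {"dx": -0.015, "dy": 0.01, "dz": 0.8, "wx": 0, "wy": 0, "wz": 0, "claw": 38}, {"dx": -0.015, "dy": 0.01, "dz": 1, "wx": 0, "wy": 0, "wz": 0, "claw": 38}, {"dx": -0.015, "dy": 0.01, "dz": 1, "wx": 0, "wy": 0, "wz": 0, "claw": 38}, {"dx": -0.015, "dy": 0.01, "dz": 1, "wx": 0, "wy": 0, "wz": 0, "claw": 38}]}}

```text
clock: 34.6
tool_pos: [0.5173, 0.2434, 0.0377]
eef_rot: [-0.371, 0.929, -0.0, -0.0]
contact_force: [0.5, 0.9, -0.8]
opening: 0.508
finger_force: 8.0
```

```bash
python3 -c "
from h import *
delta([.5175,.242,.0225],133.6)"
```

```text
t 34.6 pos [0.5173 0.2434 0.0377] az 133.56 d [ 0.011 -0.014  0.19 ] w [-0.0001 -0.0001 -0.0002] F [ 0.5  0.9 -0.8] open 0.508 ff 7.991884707535064 q7 1.2
```

Request:
{"method": "step_arm", "body": {"motion": [{"dx": 0.01, "dy": -0.012, "dz": 0.06, "wx": 0, "wy": 0, "wz": 0, "claw": 38}, {"dx": 0.01, "dy": -0.012, "dz": 0.12, "wx": 0, "wy": 0, "wz": 0, "claw": 38}, {"dx": 0.01, "dy": -0.012, "dz": 0.188, "wx": 0, "wy": 0, "wz": 0, "claw": 38}, {"dx": 0.01, "dy": -0.012, "dz": 0.188, "wx": 0, "wy": 0, "wz": 0, "claw": 38}, {"dx": 0.01, "dy": -0.012, "dz": 0.188, "wx": 0, "wy": 0, "wz": 0, "claw": 38}]}}

```text
clock: 35.1
tool_pos: [0.5177, 0.2417, 0.0226]
eef_rot: [-0.371, 0.929, -0.0, 0.0]
contact_force: [-0.7, -2.3, 2.6]
opening: 0.506
finger_force: 8.0
```

Request:
{"method": "step_arm", "body": {"motion": [{"dx": 0, "dy": 0, "dz": 0, "wx": 0, "wy": 0, "wz": 0, "claw": 46}, {"dx": 0, "dy": 0, "dz": 0, "wx": 0, "wy": 0, "wz": 0, "claw": 49}, {"dx": 0, "dy": 0, "dz": 0, "wx": 0, "wy": 0, "wz": 0, "claw": 56}, {"dx": 0, "dy": 0, "dz": 0, "wx": 0, "wy": 0, "wz": 0, "claw": 62}, {"dx": 0, "dy": 0, "dz": 0, "wx": 0, "wy": 0, "wz": 0, "claw": 62}]}}

```text
clock: 35.6
tool_pos: [0.5173, 0.2425, 0.0225]
eef_rot: [-0.372, 0.928, 0.0, 0.0]
contact_force: [-0.8, 0.0, -0.2]
opening: 0.703
finger_force: 0.0
```

Request:
{"method": "step_arm", "body": {"motion": [{"dx": 0, "dy": 0, "dz": -0.2, "wx": 0, "wy": 0, "wz": 0, "claw": 62}, {"dx": 0, "dy": 0, "dz": -0.5, "wx": 0, "wy": 0, "wz": 0, "claw": 62}, {"dx": 0, "dy": 0, "dz": -1, "wx": 0, "wy": 0, "wz": 0, "claw": 62}]}}

```text
clock: 35.9
tool_pos: [0.516, 0.2415, 0.1016]
eef_rot: [-0.372, 0.928, -0.0, -0.002]
contact_force: [0.6, 0.5, 0.3]
opening: 0.706
finger_force: 0.0
```

Request:
{"method": "step_arm", "body": {"motion": [{"dx": 0, "dy": 0, "dz": -0.5, "wx": 0, "wy": 0, "wz": 0, "claw": 62}, {"dx": 0, "dy": 0, "dz": -0.95, "wx": 0, "wy": 0, "wz": 0, "claw": 62}, {"dx": 0, "dy": 0, "dz": -0.95, "wx": 0, "wy": 0, "wz": 0.04, "claw": 62}, {"dx": 0, "dy": 0, "dz": -0.95, "wx": 0, "wy": 0, "wz": 0.085, "claw": 62}, {"dx": 0, "dy": 0, "dz": -0.95, "wx": 0, "wy": 0, "wz": 0.13, "claw": 62}, {"dx": 0, "dy": 0, "dz": -0.95, "wx": 0, "wy": 0, "wz": 0.175, "claw": 62}, {"dx": 0, "dy": 0, "dz": -0.95, "wx": 0, "wy": 0, "wz": 0.22, "claw": 62}, {"dx": 0, "dy": 0, "dz": -0.95, "wx": 0, "wy": 0, "wz": 0.242, "claw": 62}]}}

```text
clock: 36.7
tool_pos: [0.5172, 0.2424, 0.1785]
eef_rot: [0.002, 1.0, -0.0, -0.0]
contact_force: [-0.9, 0.1, -0.2]
opening: 0.707
finger_force: 0.0
```

```bash
python3 fr.py c; python3 -c "
from h import *
delta([.5724,-.2404,.1755],90)"
```

```text
side lemon 723 x [-0.0302  0.0126] y [-0.0257  0.0323] ztop 0.0644 topctr -0.0055 0.0017
side lime 407 x [-0.0212  0.015 ] y [-0.0822 -0.0434] ztop 0.0582 topctr -0.0 -0.0672
side garlic 607 x [-0.0237  0.0188] y [0.0488 0.0941] ztop 0.0631 topctr -0.0006 0.0698
top lemon 0
top lime 46 x [-0.0223  0.0052] y [-0.0914 -0.0697] ztop 0.0537 topctr -0.0121 -0.0788
top garlic 81 x [0.0079 0.0245] y [0.0496 0.0871] ztop 0.0567 topctr 0.0108 0.0709
t 36.8 pos [0.5172 0.2424 0.1785] az 90.08 d [-0.682 -6.036  0.039] w [-0.0001  0.      0.0004] F [ 0.3 -0.6 -0. ] open 0.702 ff 0.0 q7 0.76
```

The lime is seated: top at 58 mm, centred within about 2 mm. I'll move off to the steel tray so the lemon can be measured without occlusion.

Request:
{"method": "step_arm", "body": {"motion": [{"dx": -0.042, "dy": -0.38, "dz": 0, "wx": 0, "wy": 0, "wz": 0, "claw": 62}, {"dx": -0.085, "dy": -0.7545, "dz": 0, "wx": 0, "wy": 0, "wz": 0, "claw": 62}]}}

```text
clock: 37.0
tool_pos: [0.524, 0.1823, 0.1785]
eef_rot: [-0.003, 1.0, 0.0, 0.0]
contact_force: [0.6, -0.4, 0.5]
opening: 0.699
finger_force: 0.0
```

Request:
{"method": "step_arm", "body": {"motion": [{"dx": -0.042, "dy": -0.38, "dz": 0, "wx": 0, "wy": 0, "wz": 0, "claw": 62}, {"dx": -0.085, "dy": -0.7545, "dz": 0, "wx": 0, "wy": 0, "wz": 0, "claw": 62}]}}

```text
clock: 37.2
tool_pos: [0.5311, 0.1204, 0.1784]
eef_rot: [-0.002, 1.0, 0.0, -0.0]
contact_force: [-0.2, -0.4, -0.6]
opening: 0.705
finger_force: 0.0
```

Request:
{"method": "step_arm", "body": {"motion": [{"dx": -0.042, "dy": -0.38, "dz": 0, "wx": 0, "wy": 0, "wz": 0, "claw": 62}, {"dx": -0.085, "dy": -0.7545, "dz": 0, "wx": 0, "wy": 0, "wz": 0, "claw": 62}]}}

```text
clock: 37.4
tool_pos: [0.538, 0.0599, 0.1785]
eef_rot: [-0.002, 1.0, 0.0, -0.0]
contact_force: [0.5, -0.2, -1.0]
opening: 0.702
finger_force: 0.0
```

Request:
{"method": "step_arm", "body": {"motion": [{"dx": -0.042, "dy": -0.38, "dz": 0, "wx": 0, "wy": 0, "wz": 0, "claw": 62}, {"dx": -0.085, "dy": -0.7545, "dz": 0, "wx": 0, "wy": 0, "wz": 0, "claw": 62}, {"dx": -0.085, "dy": -0.7545, "dz": 0, "wx": 0, "wy": 0, "wz": 0, "claw": 62}]}}

```text
clock: 37.7
tool_pos: [0.5449, -0.0052, 0.1781]
eef_rot: [0.003, 1.0, -0.002, -0.0]
contact_force: [-0.5, 0.1, 0.3]
opening: 0.704
finger_force: 0.0
```

```bash
cat > fit.py <<'E'
from h import *
from scipy.optimize import least_squares
c=np.array([.5667,.289]); yt=np.array([.724,.69]); xt=np.array([.69,-.724])
L={}
for n in('side','top'):
    im,d=snap(n); W=cloud(n,d); a=(W[...,:2]-c)@xt; b=(W[...,:2]-c)@yt; Z=W[...,2]
    for nm,lo,hi in(('lemon',-.038,.039),('lime',-.1,-.042)):
        m=(abs(a)<.045)&(b>lo)&(b<hi)&(Z>.03)&(Z<.08)
        m=cv2.erode(m.astype(np.uint8),np.ones((3,3)))>0
        L.setdefault(nm,[]).append(np.c_[a[m],b[m],Z[m]])
        if nm=='lemon': print(n,m.sum(),a[m].min(),a[m].max(),b[m].min(),b[m].max())
for nm,ax,y0 in(('lemon',[.0265,.0355,.0255],0),('lime',[.023,.0265,.024],-.068)):
    for k,P in (('side',L[nm][0]),('top',L[nm][1]),('both',np.vstack(L[nm]))):
        if len(P)<60: continue
        f=lambda p:(np.linalg.norm(R.from_euler('zx',p[3:5]).inv().apply(P-p[:3])/ax,axis=1)-1)*.026
        r=least_squares(f,[0,y0,.037,0,0],loss='soft_l1',f_scale=.002); print(nm,k,len(P),r.x[:3].round(4),np.degrees(r.x[3:]).round(1),'rms',np.sqrt(np.mean(f(r.x)**2)).round(4))
E
python3 fit.py; python3 -c "
from h import *
delta([.5724,-.2404,.1755],90)"
```

```text
side 562 -0.03151584075739129 0.011471794328588759 -0.02705313693071084 0.033255514769955835
top 260 -0.027033080082245534 0.01549565505923671 -0.03193089404624335 0.026501936180446644
lemon side 562 [-0.0033 -0.0049  0.037 ] [ 8.7 18.7] rms 0.0011
lemon top 260 [-0.006   0.0066  0.0367] [  2.  -21.8] rms 0.0015
lemon both 822 [-0.0052 -0.0048  0.0357] [-2.1 29.4] rms 0.0014
lime side 311 [ 0.0013 -0.0705  0.0336] [ 9.6 30.7] rms 0.0012
lime top 171 [-0.0002 -0.066   0.0329] [  4.1 -70.3] rms 0.0015
lime both 482 [ 0.0019 -0.0671  0.0325] [ 17.8 102.7] rms 0.0014
t 37.8 pos [5.448e-01 5.000e-04 1.784e-01] az 90.04 d [-0.342 -3.011  0.035] w [0.0002 0.     0.0002] F [-0.3  0.9 -0.3] open 0.7 ff 0.0 q7 1.14
```

The lemon fits at about (-5, 0, 36) mm in the tray frame and the lime at (1, -67, 33) mm, so both are within limits. Next, bring back the shaker.

Request:
{"method": "step_arm", "body": {"motion": [{"dx": -0.042, "dy": -0.38, "dz": 0, "wx": 0, "wy": 0, "wz": 0, "claw": 62}, {"dx": -0.0855, "dy": -0.753, "dz": 0, "wx": 0, "wy": 0, "wz": 0, "claw": 62}]}}

```text
clock: 38.0
tool_pos: [0.5521, -0.0568, 0.1787]
eef_rot: [-0.004, 1.0, 0.001, 0.0]
contact_force: [-0.2, 0.1, -0.1]
opening: 0.704
finger_force: 0.0
```

Request:
{"method": "step_arm", "body": {"motion": [{"dx": -0.042, "dy": -0.38, "dz": 0, "wx": 0, "wy": 0, "wz": 0, "claw": 62}, {"dx": -0.0855, "dy": -0.753, "dz": 0, "wx": 0, "wy": 0, "wz": 0, "claw": 62}]}}

```text
clock: 38.2
tool_pos: [0.5591, -0.1185, 0.1786]
eef_rot: [-0.003, 1.0, 0.001, 0.0]
contact_force: [0.3, -0.5, 0.3]
opening: 0.704
finger_force: 0.0
```

Request:
{"method": "step_arm", "body": {"motion": [{"dx": -0.042, "dy": -0.38, "dz": 0, "wx": 0, "wy": 0, "wz": 0, "claw": 62}, {"dx": -0.0855, "dy": -0.753, "dz": 0, "wx": 0, "wy": 0, "wz": 0, "claw": 62}]}}

```text
clock: 38.4
tool_pos: [0.5662, -0.1787, 0.1786]
eef_rot: [-0.003, 1.0, 0.001, 0.0]
contact_force: [1.1, -0.3, -0.2]
opening: 0.706
finger_force: 0.0
```

Request:
{"method": "step_arm", "body": {"motion": [{"dx": -0.042, "dy": -0.38, "dz": 0, "wx": 0, "wy": 0, "wz": 0, "claw": 62}, {"dx": -0.0855, "dy": -0.753, "dz": 0, "wx": 0, "wy": 0, "wz": 0, "claw": 62}, {"dx": -0.0855, "dy": -0.753, "dz": 0.35, "wx": 0, "wy": 0, "wz": 0, "claw": 62}, {"dx": -0.0855, "dy": -0.753, "dz": 0.75, "wx": 0, "wy": 0, "wz": 0, "claw": 62}, {"dx": -0.0855, "dy": -0.753, "dz": 0.75, "wx": 0, "wy": 0, "wz": 0, "claw": 62}, {"dx": -0.0855, "dy": -0.753, "dz": 0.75, "wx": 0, "wy": 0, "wz": 0, "claw": 62}, {"dx": -0.0855, "dy": -0.753, "dz": 0.75, "wx": 0, "wy": 0, "wz": 0, "claw": 62}, {"dx": -0.0855, "dy": -0.753, "dz": 0.75, "wx": 0, "wy": 0, "wz": 0, "claw": 62}]}}

```text
clock: 39.2
tool_pos: [0.5737, -0.2398, 0.1201]
eef_rot: [-0.001, 1.0, -0.0, 0.001]
contact_force: [-0.5, -0.1, -0.4]
opening: 0.706
finger_force: 0.0
```

```bash
python3 -c "
from h import *
delta([.5724,-.2404,.0383],90)"
```

```text
t 39.2 pos [ 0.5737 -0.2398  0.1201] az 90.11 d [ 0.019 -0.007  1.023] w [-0.0002  0.0009  0.0006] F [-0.5 -0.1 -0.4] open 0.706 ff 0.0 q7 1.52
```

Request:
{"method": "step_arm", "body": {"motion": [{"dx": 0.015, "dy": -0.007, "dz": 0.2, "wx": 0, "wy": 0, "wz": 0, "claw": 62}, {"dx": 0.015, "dy": -0.007, "dz": 0.4, "wx": 0, "wy": 0, "wz": 0, "claw": 62}, {"dx": 0.015, "dy": -0.007, "dz": 0.6, "wx": 0, "wy": 0, "wz": 0, "claw": 62}, {"dx": 0.015, "dy": -0.007, "dz": 0.8, "wx": 0, "wy": 0, "wz": 0, "claw": 62}, {"dx": 0.015, "dy": -0.007, "dz": 1, "wx": 0, "wy": 0, "wz": 0, "claw": 62}, {"dx": 0.015, "dy": -0.007, "dz": 1, "wx": 0, "wy": 0, "wz": 0, "claw": 62}, {"dx": 0.015, "dy": -0.007, "dz": 1, "wx": 0, "wy": 0, "wz": 0, "claw": 62}, {"dx": 0.015, "dy": -0.007, "dz": 1, "wx": 0, "wy": 0, "wz": 0, "claw": 62}]}}

```text
clock: 40.0
tool_pos: [0.5718, -0.2407, 0.0389]
eef_rot: [-0.001, 1.0, -0.0, 0.001]
contact_force: [0.2, -0.5, -0.2]
opening: 0.707
finger_force: 0.0
```

```bash
python3 -c "
from h import *
delta([.5724,-.2404,.0383],90)"
```

```text
t 40.0 pos [ 0.5718 -0.2407  0.0389] az 90.06 d [-0.007  0.004  0.008] w [-0.      0.0004  0.0003] F [ 0.2 -0.5 -0.2] open 0.707 ff 0.0 q7 1.47
```

Request:
{"method": "step_arm", "body": {"motion": [{"dx": -0.006, "dy": 0.004, "dz": 0.005, "wx": 0, "wy": 0, "wz": 0, "claw": 50}, {"dx": -0.006, "dy": 0.004, "dz": 0.005, "wx": 0, "wy": 0, "wz": 0, "claw": 36}, {"dx": -0.006, "dy": 0.004, "dz": 0.005, "wx": 0, "wy": 0, "wz": 0, "claw": 36}, {"dx": -0.006, "dy": 0.004, "dz": 0.005, "wx": 0, "wy": 0, "wz": 0, "claw": 36}, {"dx": -0.006, "dy": 0.004, "dz": 0.005, "wx": 0, "wy": 0, "wz": 0, "claw": 36}, {"dx": -0.006, "dy": 0.004, "dz": 0.005, "wx": 0, "wy": 0, "wz": 0, "claw": 36}], "force": 15}}

```text
clock: 40.6
tool_pos: [0.5721, -0.2404, 0.0384]
eef_rot: [-0.0, 1.0, -0.0, 0.0]
contact_force: [0.3, 0.3, 1.8]
opening: 0.443
finger_force: 15.0
```

Request:
{"method": "step_arm", "body": {"motion": [{"dx": 0, "dy": 0, "dz": -0.05, "wx": 0, "wy": 0, "wz": 0, "claw": 36}, {"dx": 0, "dy": 0, "dz": -0.2, "wx": 0, "wy": 0, "wz": 0, "claw": 36}, {"dx": 0, "dy": 0, "dz": -0.4, "wx": 0, "wy": 0, "wz": 0, "claw": 36}, {"dx": 0, "dy": 0, "dz": -0.6, "wx": 0, "wy": 0, "wz": 0, "claw": 36}, {"dx": 0, "dy": 0, "dz": -0.8, "wx": 0, "wy": 0, "wz": 0, "claw": 36}, {"dx": 0, "dy": 0, "dz": -1, "wx": 0, "wy": 0, "wz": 0, "claw": 36}, {"dx": 0, "dy": 0, "dz": -1, "wx": 0, "wy": 0, "wz": 0, "claw": 36}]}}

```text
clock: 41.3
tool_pos: [0.5736, -0.2409, 0.1213]
eef_rot: [-0.0, 1.0, -0.001, 0.003]
contact_force: [-0.1, 0.5, -1.1]
opening: 0.442
finger_force: 14.8
```

Request:
{"method": "step_arm", "body": {"motion": [{"dx": 0.02, "dy": 0.2, "dz": -0.05, "wx": 0, "wy": 0, "wz": 0, "claw": 36}, {"dx": 0.05, "dy": 0.43, "dz": -0.1, "wx": 0, "wy": 0, "wz": 0, "claw": 36}, {"dx": 0.08, "dy": 0.66, "dz": -0.15, "wx": 0, "wy": 0, "wz": 0, "claw": 36}, {"dx": 0.106, "dy": 0.897, "dz": -0.2, "wx": 0, "wy": 0, "wz": 0, "claw": 36}]}}

```text
clock: 41.7
tool_pos: [0.5625, -0.1655, 0.134]
eef_rot: [-0.002, 1.0, 0.001, -0.001]
contact_force: [0.1, 0.5, -0.3]
opening: 0.441
finger_force: 14.8
```

Request:
{"method": "step_arm", "body": {"motion": [{"dx": 0.02, "dy": 0.22, "dz": 0, "wx": 0, "wy": 0, "wz": 0, "claw": 36}, {"dx": 0.05, "dy": 0.45, "dz": 0, "wx": 0, "wy": 0, "wz": 0, "claw": 36}, {"dx": 0.08, "dy": 0.67, "dz": 0, "wx": 0, "wy": 0, "wz": 0, "claw": 36}, {"dx": 0.106, "dy": 0.897, "dz": 0, "wx": 0, "wy": 0, "wz": 0, "claw": 36}]}}

```text
clock: 42.1
tool_pos: [0.5538, -0.0938, 0.134]
eef_rot: [-0.002, 1.0, 0.0, -0.001]
contact_force: [0.2, -0.6, -1.2]
opening: 0.443
finger_force: 14.8
```

Request:
{"method": "step_arm", "body": {"motion": [{"dx": 0.02, "dy": 0.22, "dz": 0, "wx": 0, "wy": 0, "wz": 0, "claw": 36}, {"dx": 0.05, "dy": 0.45, "dz": 0, "wx": 0, "wy": 0, "wz": 0, "claw": 36}, {"dx": 0.08, "dy": 0.67, "dz": 0, "wx": 0, "wy": 0, "wz": 0, "claw": 36}, {"dx": 0.106, "dy": 0.897, "dz": 0, "wx": 0, "wy": 0, "wz": 0, "claw": 36}]}}

```text
clock: 42.5
tool_pos: [0.5449, -0.0222, 0.134]
eef_rot: [-0.002, 1.0, 0.0, -0.001]
contact_force: [-0.6, 0.5, -1.2]
opening: 0.441
finger_force: 14.8
```

Request:
{"method": "step_arm", "body": {"motion": [{"dx": 0.02, "dy": 0.22, "dz": 0, "wx": 0, "wy": 0, "wz": 0, "claw": 36}, {"dx": 0.05, "dy": 0.45, "dz": 0, "wx": 0, "wy": 0, "wz": 0, "claw": 36}, {"dx": 0.08, "dy": 0.67, "dz": 0, "wx": 0, "wy": 0, "wz": 0, "claw": 36}, {"dx": 0.106, "dy": 0.897, "dz": 0, "wx": 0, "wy": 0, "wz": 0, "claw": 36}, {"dx": 0.106, "dy": 0.897, "dz": 0, "wx": 0, "wy": 0, "wz": 0, "claw": 36}, {"dx": 0.106, "dy": 0.897, "dz": 0, "wx": 0, "wy": 0, "wz": 0, "claw": 36}, {"dx": 0.106, "dy": 0.897, "dz": 0, "wx": 0, "wy": 0, "wz": 0, "claw": 36}]}}

```text
clock: 43.2
tool_pos: [0.5372, 0.0457, 0.134]
eef_rot: [-0.0, 1.0, -0.001, -0.0]
contact_force: [-0.5, -0.3, -0.7]
opening: 0.443
finger_force: 14.8
```

```bash
python3 -c "
from h import *
delta([.5383,.047,.065],90)"
```

```text
t 43.2 pos [0.5372 0.0457 0.134 ] az 90.01 d [-0.014  0.017  0.862] w [-0.0003 -0.0002  0.0001] F [-0.5 -0.3 -0.7] open 0.443 ff 14.754340181825683 q7 1.04
```

Request:
{"method": "step_arm", "body": {"motion": [{"dx": -0.014, "dy": 0.017, "dz": 0.2, "wx": 0, "wy": 0, "wz": 0, "claw": 36}, {"dx": -0.014, "dy": 0.017, "dz": 0.4, "wx": 0, "wy": 0, "wz": 0, "claw": 36}, {"dx": -0.014, "dy": 0.017, "dz": 0.6, "wx": 0, "wy": 0, "wz": 0, "claw": 36}, {"dx": -0.014, "dy": 0.017, "dz": 0.8, "wx": 0, "wy": 0, "wz": 0, "claw": 36}, {"dx": -0.014, "dy": 0.017, "dz": 0.86, "wx": 0, "wy": 0, "wz": 0, "claw": 36}, {"dx": -0.014, "dy": 0.017, "dz": 0.86, "wx": 0, "wy": 0, "wz": 0, "claw": 36}, {"dx": -0.014, "dy": 0.017, "dz": 0.86, "wx": 0, "wy": 0, "wz": 0, "claw": 36}, {"dx": -0.014, "dy": 0.017, "dz": 0.86, "wx": 0, "wy": 0, "wz": 0, "claw": 36}]}}

```text
clock: 44.0
tool_pos: [0.5392, 0.0478, 0.066]
eef_rot: [-0.0, 1.0, 0.0, 0.001]
contact_force: [-0.4, -0.3, -1.2]
opening: 0.444
finger_force: 14.8
```

```bash
python3 -c "
from h import *
delta([.5384,.047,.0435],90)"
```

```text
t 44.0 pos [0.5392 0.0478 0.066 ] az 90.03 d [ 0.011 -0.011  0.282] w [0.0001 0.0004 0.0002] F [-0.4 -0.3 -1.2] open 0.444 ff 14.754682090133429 q7 0.99
```

Request:
{"method": "step_arm", "body": {"motion": [{"dx": 0.01, "dy": -0.01, "dz": 0.05, "wx": 0, "wy": 0, "wz": 0, "claw": 36}, {"dx": 0.01, "dy": -0.01, "dz": 0.1, "wx": 0, "wy": 0, "wz": 0, "claw": 36}, {"dx": 0.01, "dy": -0.01, "dz": 0.15, "wx": 0, "wy": 0, "wz": 0, "claw": 36}, {"dx": 0.01, "dy": -0.01, "dz": 0.2, "wx": 0, "wy": 0, "wz": 0, "claw": 36}, {"dx": 0.01, "dy": -0.01, "dz": 0.2, "wx": 0, "wy": 0, "wz": 0, "claw": 36}]}}

```text
clock: 44.5
tool_pos: [0.5375, 0.0472, 0.0486]
eef_rot: [-0.001, 1.0, -0.0, -0.001]
contact_force: [-0.1, -0.9, -1.3]
opening: 0.441
finger_force: 14.8
```

```bash
python3 -c "
from h import *
delta([.5384,.047,.043],90)"
```

```text
t 44.5 pos [0.5375 0.0472 0.0486] az 90.07 d [-0.012 -0.003  0.07 ] w [-0.     -0.0003  0.0004] F [-0.1 -0.9 -1.3] open 0.441 ff 14.754627558868378 q7 0.98
```

In the well with no side force. On down to the floor.

Request:
{"method": "step_arm", "body": {"motion": [{"dx": -0.008, "dy": 0, "dz": 0.03, "wx": 0, "wy": 0, "wz": 0, "claw": 36}, {"dx": -0.008, "dy": 0, "dz": 0.06, "wx": 0, "wy": 0, "wz": 0, "claw": 36}, {"dx": -0.008, "dy": 0, "dz": 0.075, "wx": 0, "wy": 0, "wz": 0, "claw": 36}, {"dx": -0.008, "dy": 0, "dz": 0.075, "wx": 0, "wy": 0, "wz": 0, "claw": 36}, {"dx": -0.008, "dy": 0, "dz": 0.075, "wx": 0, "wy": 0, "wz": 0, "claw": 36}]}}

```text
clock: 45.0
tool_pos: [0.5386, 0.0472, 0.0434]
eef_rot: [-0.0, 1.0, 0.0, 0.0]
contact_force: [-0.1, -0.1, 1.1]
opening: 0.445
finger_force: 14.8
```

Request:
{"method": "step_arm", "body": {"motion": [{"dx": 0, "dy": 0, "dz": -0.003, "wx": 0, "wy": 0, "wz": 0, "claw": 45}, {"dx": 0, "dy": 0, "dz": -0.003, "wx": 0, "wy": 0, "wz": 0, "claw": 62}, {"dx": 0, "dy": 0, "dz": -0.003, "wx": 0, "wy": 0, "wz": 0, "claw": 62}, {"dx": 0, "dy": 0, "dz": -0.003, "wx": 0, "wy": 0, "wz": 0, "claw": 62}, {"dx": 0, "dy": 0, "dz": -0.1, "wx": 0, "wy": 0, "wz": 0, "claw": 62}, {"dx": 0, "dy": 0, "dz": -0.4, "wx": 0, "wy": 0, "wz": 0, "claw": 62}, {"dx": 0, "dy": 0, "dz": -0.7, "wx": 0, "wy": 0, "wz": 0, "claw": 62}, {"dx": 0, "dy": 0, "dz": -1, "wx": 0, "wy": 0, "wz": 0, "claw": 62}]}}

```text
clock: 45.8
tool_pos: [0.5383, 0.0472, 0.1246]
eef_rot: [-0.001, 1.0, -0.0, -0.0]
contact_force: [0.1, 0.0, 0.0]
opening: 0.704
finger_force: 0.0
```

Request:
{"method": "step_arm", "body": {"motion": [{"dx": 0, "dy": 0, "dz": -0.5, "wx": 0, "wy": 0, "wz": 0, "claw": 66}, {"dx": 0.01, "dy": -0.43, "dz": -0.6, "wx": 0, "wy": 0, "wz": 0, "claw": 66}, {"dx": 0.01, "dy": -0.8625, "dz": -0.6, "wx": 0, "wy": 0, "wz": 0, "claw": 66}]}}

```text
clock: 46.1
tool_pos: [0.5391, -0.0213, 0.174]
eef_rot: [-0.002, 1.0, 0.0, 0.002]
contact_force: [0.1, -1.1, -0.4]
opening: 0.745
finger_force: 0.0
```

Request:
{"method": "step_arm", "body": {"motion": [{"dx": 0.01, "dy": -0.43, "dz": 0, "wx": 0, "wy": 0, "wz": 0, "claw": 66}, {"dx": 0.01, "dy": -0.8625, "dz": 0, "wx": 0, "wy": 0, "wz": 0, "claw": 66}]}}

```text
clock: 46.3
tool_pos: [0.5368, -0.0922, 0.1721]
eef_rot: [-0.001, 1.0, -0.0, 0.0]
contact_force: [0.4, -0.1, -0.8]
opening: 0.748
finger_force: 0.0
```

Request:
{"method": "step_arm", "body": {"motion": [{"dx": 0.01, "dy": -0.43, "dz": 0, "wx": 0, "wy": 0, "wz": 0, "claw": 66}, {"dx": 0.01, "dy": -0.8625, "dz": 0, "wx": 0, "wy": 0, "wz": 0, "claw": 66}]}}

```text
clock: 46.5
tool_pos: [0.5359, -0.1612, 0.1719]
eef_rot: [-0.001, 1.0, -0.0, 0.0]
contact_force: [-0.9, 0.4, -0.4]
opening: 0.749
finger_force: 0.0
```

Request:
{"method": "step_arm", "body": {"motion": [{"dx": 0.01, "dy": -0.43, "dz": 0, "wx": 0, "wy": 0, "wz": 0, "claw": 66}, {"dx": 0.01, "dy": -0.8625, "dz": 0, "wx": 0, "wy": 0, "wz": 0, "claw": 66}]}}

```text
clock: 46.7
tool_pos: [0.5351, -0.2303, 0.1718]
eef_rot: [-0.0, 1.0, -0.0, 0.0]
contact_force: [0.7, 0.5, 0.8]
opening: 0.75
finger_force: 0.0
```

Request:
{"method": "step_arm", "body": {"motion": [{"dx": 0.01, "dy": -0.43, "dz": 0, "wx": 0, "wy": 0, "wz": 0, "claw": 66}, {"dx": 0.01, "dy": -0.8625, "dz": 0, "wx": 0, "wy": 0, "wz": 0, "claw": 66}]}}

```text
clock: 46.9
tool_pos: [0.5344, -0.2992, 0.1719]
eef_rot: [-0.0, 1.0, -0.0, -0.0]
contact_force: [1.1, -0.6, 0.2]
opening: 0.747
finger_force: 0.0
```

Request:
{"method": "step_arm", "body": {"motion": [{"dx": 0.01, "dy": -0.43, "dz": 0, "wx": 0, "wy": 0, "wz": 0, "claw": 66}, {"dx": 0.01, "dy": -0.8625, "dz": 0, "wx": 0, "wy": 0, "wz": 0, "claw": 66}, {"dx": 0.01, "dy": -0.8625, "dz": 0, "wx": 0, "wy": 0, "wz": 0, "claw": 66}, {"dx": 0.01, "dy": -0.8625, "dz": 0.2, "wx": 0, "wy": 0, "wz": 0, "claw": 66}, {"dx": 0.01, "dy": -0.8625, "dz": 0.2, "wx": 0, "wy": 0, "wz": 0, "claw": 66}, {"dx": 0.01, "dy": -0.8625, "dz": 0.2, "wx": 0, "wy": 0, "wz": 0, "claw": 66}]}}

```text
clock: 47.5
tool_pos: [0.534, -0.3658, 0.1555]
eef_rot: [-0.001, 1.0, 0.0, -0.0]
contact_force: [-0.4, -0.2, 0.1]
opening: 0.748
finger_force: 0.0
```

```bash
python3 - <<'E'
from h import *
delta([.5343,-.367,.0768],90)
im,d=snap('side'); W=cloud('side',d); h=cv2.cvtColor(im,cv2.COLOR_RGB2HSV).astype(int); H,S=h[...,0],h[...,1]
P=W[(np.hypot(W[...,0]-.538,W[...,1]-.047)<.04)&(W[...,2]>.077)&(W[...,2]<.13)]; print(len(P),np.percentile(P,[2,50,98],axis=0).round(4))
E
```

```text
t 47.5 pos [ 0.534  -0.3658  0.1555] az 90.12 d [-0.004 -0.016  0.983] w [ 0.0003 -0.0002  0.0007] F [-0.4 -0.2  0.1] open 0.748 ff 0.0 q7 1.76
155 [[0.5237 0.041  0.0777]
 [0.5397 0.0585 0.0896]
 [0.5535 0.0668 0.0966]]
```

The shaker's cloud in its well matches the initial one within 1–2 mm. Now the jar.

Request:
{"method": "step_arm", "body": {"motion": [{"dx": 0, "dy": -0.015, "dz": 0.2, "wx": 0, "wy": 0, "wz": 0, "claw": 66}, {"dx": 0, "dy": -0.015, "dz": 0.4, "wx": 0, "wy": 0, "wz": 0, "claw": 66}, {"dx": 0, "dy": -0.015, "dz": 0.6, "wx": 0, "wy": 0, "wz": 0, "claw": 66}, {"dx": 0, "dy": -0.015, "dz": 0.8, "wx": 0, "wy": 0, "wz": 0, "claw": 66}, {"dx": 0, "dy": -0.015, "dz": 0.98, "wx": 0, "wy": 0, "wz": 0, "claw": 66}, {"dx": 0, "dy": -0.015, "dz": 0.98, "wx": 0, "wy": 0, "wz": 0, "claw": 66}, {"dx": 0, "dy": -0.015, "dz": 0.98, "wx": 0, "wy": 0, "wz": 0, "claw": 66}, {"dx": 0, "dy": -0.015, "dz": 0.98, "wx": 0, "wy": 0, "wz": 0, "claw": 66}]}}

```text
clock: 48.35
tool_pos: [0.5348, -0.3682, 0.0775]
eef_rot: [-0.001, 1.0, -0.0, 0.001]
contact_force: [-0.7, 0.0, 0.3]
opening: 0.748
finger_force: 0.0
```

Request:
{"method": "step_arm", "body": {"motion": [{"dx": 0, "dy": 0, "dz": 0, "wx": 0, "wy": 0, "wz": 0, "claw": 50}, {"dx": 0, "dy": 0, "dz": 0, "wx": 0, "wy": 0, "wz": 0, "claw": 36}, {"dx": 0, "dy": 0, "dz": 0, "wx": 0, "wy": 0, "wz": 0, "claw": 36}, {"dx": 0, "dy": 0, "dz": 0, "wx": 0, "wy": 0, "wz": 0, "claw": 36}, {"dx": 0, "dy": 0, "dz": 0, "wx": 0, "wy": 0, "wz": 0, "claw": 36}, {"dx": 0, "dy": 0, "dz": 0, "wx": 0, "wy": 0, "wz": 0, "claw": 36}], "force": 15}}

```text
clock: 48.95
tool_pos: [0.5344, -0.3682, 0.0773]
eef_rot: [-0.0, 1.0, -0.0, 0.0]
contact_force: [-1.0, -0.3, 3.6]
opening: 0.496
finger_force: 15.0
```

Request:
{"method": "step_arm", "body": {"motion": [{"dx": 0, "dy": 0, "dz": -0.05, "wx": 0, "wy": 0, "wz": 0, "claw": 36}, {"dx": 0, "dy": 0, "dz": -0.2, "wx": 0, "wy": 0, "wz": 0, "claw": 36}, {"dx": 0, "dy": 0, "dz": -0.4, "wx": 0, "wy": 0, "wz": 0, "claw": 36}, {"dx": 0, "dy": 0, "dz": -0.6, "wx": 0, "wy": 0, "wz": 0, "claw": 36}, {"dx": 0, "dy": 0, "dz": -0.8, "wx": 0, "wy": 0, "wz": 0, "claw": 36}, {"dx": 0, "dy": 0, "dz": -1, "wx": 0, "wy": 0, "wz": 0, "claw": 36}, {"dx": 0, "dy": 0, "dz": -1, "wx": 0, "wy": 0, "wz": 0, "claw": 36}]}}

```text
clock: 49.65
tool_pos: [0.5359, -0.3688, 0.1603]
eef_rot: [-0.0, 1.0, -0.001, 0.003]
contact_force: [0.8, -0.2, -1.4]
opening: 0.497
finger_force: 15.0
```

```bash
python3 - <<'E'
from h import *
delta([.5428,-.0383,.1619],90)
E
```

```text
t 49.65 pos [ 0.5359 -0.3688  0.1603] az 90.04 d [-0.089  4.131 -0.03 ] w [-0.0009  0.0017  0.0002] F [ 0.8 -0.2 -1.4] open 0.497 ff 15.002024075947702 q7 1.76
```

Request:
{"method": "step_arm", "body": {"motion": [{"dx": -0.005, "dy": 0.18, "dz": 0, "wx": 0, "wy": 0, "wz": 0, "claw": 36}, {"dx": -0.01, "dy": 0.38, "dz": 0, "wx": 0, "wy": 0, "wz": 0, "claw": 36}, {"dx": -0.015, "dy": 0.6, "dz": 0, "wx": 0, "wy": 0, "wz": 0, "claw": 36}, {"dx": -0.021, "dy": 0.825, "dz": 0, "wx": 0, "wy": 0, "wz": 0, "claw": 36}]}}

```text
clock: 50.05
tool_pos: [0.5355, -0.299, 0.1562]
eef_rot: [-0.001, 1.0, 0.001, -0.001]
contact_force: [0.4, 0.5, -2.2]
opening: 0.498
finger_force: 15.0
```

Request:
{"method": "step_arm", "body": {"motion": [{"dx": -0.005, "dy": 0.2, "dz": 0, "wx": 0, "wy": 0, "wz": 0, "claw": 36}, {"dx": -0.01, "dy": 0.41, "dz": 0, "wx": 0, "wy": 0, "wz": 0, "claw": 36}, {"dx": -0.015, "dy": 0.62, "dz": 0, "wx": 0, "wy": 0, "wz": 0, "claw": 36}, {"dx": -0.021, "dy": 0.825, "dz": 0, "wx": 0, "wy": 0, "wz": 0, "claw": 36}]}}

```text
clock: 50.45
tool_pos: [0.5373, -0.2344, 0.1568]
eef_rot: [-0.001, 1.0, 0.0, -0.0]
contact_force: [0.3, 0.2, -1.9]
opening: 0.493
finger_force: 15.0
```

Request:
{"method": "step_arm", "body": {"motion": [{"dx": -0.005, "dy": 0.2, "dz": 0, "wx": 0, "wy": 0, "wz": 0, "claw": 36}, {"dx": -0.01, "dy": 0.41, "dz": 0, "wx": 0, "wy": 0, "wz": 0, "claw": 36}, {"dx": -0.015, "dy": 0.62, "dz": 0, "wx": 0, "wy": 0, "wz": 0, "claw": 36}, {"dx": -0.021, "dy": 0.825, "dz": 0, "wx": 0, "wy": 0, "wz": 0, "claw": 36}]}}

```text
clock: 50.85
tool_pos: [0.539, -0.1685, 0.1569]
eef_rot: [-0.001, 1.0, 0.0, 0.0]
contact_force: [-0.1, 0.3, -1.1]
opening: 0.497
finger_force: 15.0
```

Request:
{"method": "step_arm", "body": {"motion": [{"dx": -0.005, "dy": 0.2, "dz": 0, "wx": 0, "wy": 0, "wz": 0, "claw": 36}, {"dx": -0.01, "dy": 0.41, "dz": 0, "wx": 0, "wy": 0, "wz": 0, "claw": 36}, {"dx": -0.015, "dy": 0.62, "dz": 0, "wx": 0, "wy": 0, "wz": 0, "claw": 36}, {"dx": -0.021, "dy": 0.825, "dz": 0, "wx": 0, "wy": 0, "wz": 0, "claw": 36}]}}

```text
clock: 51.25
tool_pos: [0.5406, -0.1026, 0.1569]
eef_rot: [-0.001, 1.0, 0.0, 0.0]
contact_force: [-0.1, 0.1, -1.9]
opening: 0.503
finger_force: 15.0
```

Request:
{"method": "step_arm", "body": {"motion": [{"dx": -0.005, "dy": 0.2, "dz": 0, "wx": 0, "wy": 0, "wz": 0, "claw": 36}, {"dx": -0.01, "dy": 0.41, "dz": 0, "wx": 0, "wy": 0, "wz": 0, "claw": 36}, {"dx": -0.015, "dy": 0.62, "dz": 0, "wx": 0, "wy": 0, "wz": 0, "claw": 36}, {"dx": -0.021, "dy": 0.825, "dz": 0, "wx": 0, "wy": 0, "wz": 0, "claw": 36}, {"dx": -0.021, "dy": 0.825, "dz": 0, "wx": 0, "wy": 0, "wz": 0, "claw": 36}, {"dx": -0.021, "dy": 0.825, "dz": 0, "wx": 0, "wy": 0, "wz": 0, "claw": 36}, {"dx": -0.021, "dy": 0.825, "dz": 0, "wx": 0, "wy": 0, "wz": 0, "claw": 36}, {"dx": -0.021, "dy": 0.825, "dz": 0, "wx": 0, "wy": 0, "wz": 0, "claw": 36}]}}

```text
clock: 52.05
tool_pos: [0.5421, -0.0393, 0.1568]
eef_rot: [0.0, 1.0, -0.0, -0.0]
contact_force: [-0.6, -0.5, -1.6]
opening: 0.495
finger_force: 15.0
```

```bash
python3 - <<'E'
from h import *
delta([.5430,-.0383,.1000],90)
E
```

```text
t 52.05 pos [ 0.5421 -0.0393  0.1568] az 89.95 d [-0.012  0.013  0.71 ] w [-0.0002 -0.0001 -0.0003] F [-0.6 -0.5 -1.6] open 0.495 ff 15.001826346851885 q7 1.2
```

Request:
{"method": "step_arm", "body": {"motion": [{"dx": -0.012, "dy": 0.012, "dz": 0.18, "wx": 0, "wy": 0, "wz": 0, "claw": 36}, {"dx": -0.012, "dy": 0.012, "dz": 0.36, "wx": 0, "wy": 0, "wz": 0, "claw": 36}, {"dx": -0.012, "dy": 0.012, "dz": 0.54, "wx": 0, "wy": 0, "wz": 0, "claw": 36}, {"dx": -0.012, "dy": 0.012, "dz": 0.71, "wx": 0, "wy": 0, "wz": 0, "claw": 36}, {"dx": -0.012, "dy": 0.012, "dz": 0.71, "wx": 0, "wy": 0, "wz": 0, "claw": 36}, {"dx": -0.012, "dy": 0.012, "dz": 0.71, "wx": 0, "wy": 0, "wz": 0, "claw": 36}, {"dx": -0.012, "dy": 0.012, "dz": 0.71, "wx": 0, "wy": 0, "wz": 0, "claw": 36}, {"dx": -0.012, "dy": 0.012, "dz": 0.71, "wx": 0, "wy": 0, "wz": 0, "claw": 36}]}}

```text
clock: 52.85
tool_pos: [0.5437, -0.0372, 0.1008]
eef_rot: [-0.0, 1.0, 0.0, 0.001]
contact_force: [0.1, -0.5, -2.0]
opening: 0.498
finger_force: 15.0
```

```bash
python3 - <<'E'
from h import *
delta([.5430,-.0385,.0823],90)
E
```

```text
t 52.85 pos [ 0.5437 -0.0372  0.1008] az 90.04 d [ 0.009 -0.017  0.231] w [0.     0.0005 0.0002] F [ 0.1 -0.5 -2. ] open 0.498 ff 15.002196016721427 q7 1.15
```

Request:
{"method": "step_arm", "body": {"motion": [{"dx": 0.008, "dy": -0.014, "dz": 0.05, "wx": 0, "wy": 0, "wz": 0, "claw": 36}, {"dx": 0.008, "dy": -0.014, "dz": 0.1, "wx": 0, "wy": 0, "wz": 0, "claw": 36}, {"dx": 0.008, "dy": -0.014, "dz": 0.14, "wx": 0, "wy": 0, "wz": 0, "claw": 36}, {"dx": 0.008, "dy": -0.014, "dz": 0.18, "wx": 0, "wy": 0, "wz": 0, "claw": 36}, {"dx": 0.008, "dy": -0.014, "dz": 0.18, "wx": 0, "wy": 0, "wz": 0, "claw": 36}]}}

```text
clock: 53.35
tool_pos: [0.5422, -0.0381, 0.0851]
eef_rot: [-0.001, 1.0, 0.0, -0.0]
contact_force: [-0.4, 0.0, -2.0]
opening: 0.498
finger_force: 15.0
```

Request:
{"method": "step_arm", "body": {"motion": [{"dx": 0, "dy": 0, "dz": 0.02, "wx": 0, "wy": 0, "wz": 0, "claw": 36}, {"dx": 0, "dy": 0, "dz": 0.04, "wx": 0, "wy": 0, "wz": 0, "claw": 36}, {"dx": 0, "dy": 0, "dz": 0.055, "wx": 0, "wy": 0, "wz": 0, "claw": 36}, {"dx": 0, "dy": 0, "dz": 0.055, "wx": 0, "wy": 0, "wz": 0, "claw": 36}]}}

```text
clock: 53.75
tool_pos: [0.543, -0.0381, 0.0822]
eef_rot: [-0.0, 1.0, -0.0, 0.001]
contact_force: [-1.4, 0.2, 7.5]
opening: 0.494
finger_force: 15.0
```

Request:
{"method": "step_arm", "body": {"motion": [{"dx": 0, "dy": 0, "dz": -0.015, "wx": 0, "wy": 0, "wz": 0, "claw": 36}, {"dx": 0, "dy": 0, "dz": -0.015, "wx": 0, "wy": 0, "wz": 0, "claw": 50}, {"dx": 0, "dy": 0, "dz": -0.015, "wx": 0, "wy": 0, "wz": 0, "claw": 64}, {"dx": 0, "dy": 0, "dz": -0.015, "wx": 0, "wy": 0, "wz": 0, "claw": 64}, {"dx": 0, "dy": 0, "dz": -0.1, "wx": 0, "wy": 0, "wz": 0, "claw": 64}, {"dx": 0, "dy": 0, "dz": -0.4, "wx": 0, "wy": 0, "wz": 0, "claw": 64}, {"dx": 0, "dy": 0, "dz": -0.7, "wx": 0, "wy": 0, "wz": 0, "claw": 64}, {"dx": 0, "dy": 0, "dz": -1, "wx": 0, "wy": 0, "wz": 0, "claw": 64}]}}

```text
clock: 54.55
tool_pos: [0.5423, -0.0381, 0.1624]
eef_rot: [-0.001, 1.0, 0.0, -0.0]
contact_force: [-0.1, 0.3, 0.1]
opening: 0.727
finger_force: 0.0
```

Request:
{"method": "step_arm", "body": {"motion": [{"dx": 0, "dy": -0.4, "dz": -0.4, "wx": 0, "wy": 0, "wz": 0, "claw": 64}, {"dx": 0, "dy": -1, "dz": -0.7, "wx": 0, "wy": 0, "wz": 0, "claw": 64}]}}

```text
clock: 54.75
tool_pos: [0.5437, -0.1124, 0.2182]
eef_rot: [-0.004, 1.0, 0.001, 0.002]
contact_force: [1.6, -0.8, -0.4]
opening: 0.726
finger_force: 0.0
```

Request:
{"method": "step_arm", "body": {"motion": [{"dx": 0, "dy": -0.5, "dz": 0, "wx": 0, "wy": 0, "wz": 0, "claw": 64}, {"dx": 0, "dy": -1, "dz": 0, "wx": 0, "wy": 0, "wz": 0, "claw": 64}]}}

```text
clock: 54.95
tool_pos: [0.5429, -0.1967, 0.2172]
eef_rot: [-0.0, 1.0, -0.0, 0.001]
contact_force: [1.1, 0.2, -0.1]
opening: 0.722
finger_force: 0.0
```

Request:
{"method": "step_arm", "body": {"motion": [{"dx": 0, "dy": -0.5, "dz": 0, "wx": 0, "wy": 0, "wz": 0, "claw": 64}, {"dx": 0, "dy": -1, "dz": 0, "wx": 0, "wy": 0, "wz": 0, "claw": 64}, {"dx": 0, "dy": -1, "dz": 0, "wx": 0, "wy": 0, "wz": 0, "claw": 64}, {"dx": 0, "dy": -1, "dz": 0, "wx": 0, "wy": 0, "wz": 0, "claw": 64}, {"dx": 0, "dy": -1, "dz": 0, "wx": 0, "wy": 0, "wz": 0, "claw": 64}]}}

```text
clock: 55.45
tool_pos: [0.543, -0.273, 0.2158]
eef_rot: [-0.002, 1.0, 0.001, 0.0]
contact_force: [0.5, 1.0, 0.2]
opening: 0.729
finger_force: 0.0
```

```bash
python3 fit.py; python3 fr.py e | grep garlic; python3 - <<'E'
from h import *
im,d=snap('side'); W=cloud('side',d); Z=np.load('side0.npz'); W0=cloud('side',Z['d'])
for nm,x,y,z0 in(('jar',.543,-.038,.09),('shk',.538,.047,.077)):
    for w in(W0,W):
        P=w[(np.hypot(w[...,0]-x,w[...,1]-y)<.035)&(w[...,2]>z0)&(w[...,2]<.13)]; print(nm,len(P),np.percentile(P,[2,50,98],axis=0).round(4).tolist())
cv2.imwrite('pics/side11.png',cv2.resize(im[120:370,220:420,::-1],(480,600)))
E
```

```text
side 586 -0.03093994622046655 0.011811422649858827 -0.02693674244253424 0.03408965794068078
top 276 -0.02664259854583234 0.015650812754694373 -0.03238665266173466 0.02575570761414653
lemon side 586 [-0.0035 -0.0051  0.0372] [ 6.6 18.1] rms 0.0012
lemon top 276 [-0.0062  0.0068  0.0371] [  2.4 -21.2] rms 0.0015
lemon both 862 [-0.0051 -0.0049  0.0358] [-1.9 29.9] rms 0.0014
lime side 298 [ 0.0011 -0.0703  0.0332] [13.3 35.5] rms 0.0012
lime top 167 [-0.0007 -0.0665  0.0328] [  3.8 -78.6] rms 0.0014
lime both 465 [ 0.0013 -0.0672  0.0323] [ 15.9 101.2] rms 0.0014
side garlic 610 x [-0.024   0.0194] y [0.0484 0.0937] ztop 0.0624 topctr -0.0005 0.0699
top garlic 267 x [-0.0224  0.0231] y [0.0447 0.0887] ztop 0.0625 topctr 0.0003 0.0677
jar 276 [[0.5218, -0.0557, 0.0922], [0.5435, -0.0275, 0.1114], [0.5632, -0.0159, 0.1148]]
jar 275 [[0.5219, -0.0563, 0.0923], [0.5435, -0.0259, 0.1116], [0.563, -0.0144, 0.115]]
shk 157 [[0.5237, 0.0409, 0.0776], [0.5397, 0.0558, 0.0896], [0.5555, 0.0645, 0.0965]]
shk 153 [[0.5238, 0.0421, 0.0781], [0.5396, 0.0584, 0.0897], [0.5535, 0.0673, 0.0958]]
```

View pics/side11.png

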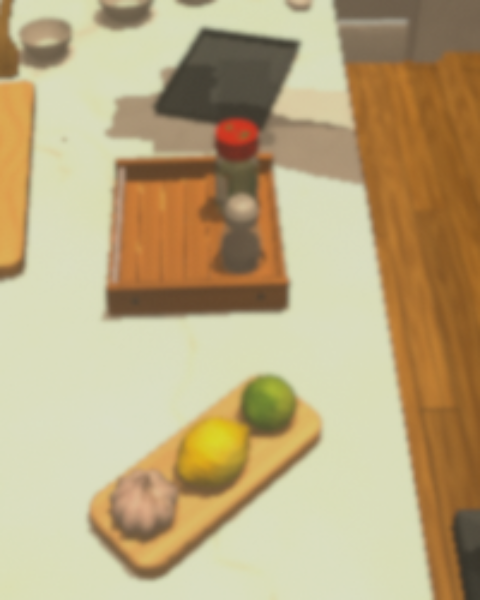

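The final crop shows the jar (238,165) and shaker (240,235) upright in their wells. The lemon (213,453), lime (268,403) and garlic (145,503) sit in their hollows, and the arm is clear. I'm handing the job in.

```bash
python3 -c "
from h import *
print(workorder.finish_job())"
```

```text
the job is handed in; nothing more can be done
None
```

I handed in the job at about 56 s: lemon and lime are in their fruit-tray hollows, jar and shaker are back upright in their own wells within about 3 mm, and the garlic has not moved, all by my own camera measurements, because the hand-in returned no verdict.

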